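# Free the stuck feed knob and set the length stop to a sample leg

### The job

Set the length stop on the bench rail to the sample leg tube that lies on it. The stop's feed knob has stuck: break it loose with a short firm twist clockwise, then wind it on freely, taking fresh grips as needed, until the ram nips the tube against the screw of the end fence with no gap at either end. Feel for that: nip it only finger-light, so that the tube and its coating are not marked, and let go; leave the mallet, the flanged foot and the spanner where they lie.

Things in the scene. Friction and masses are not known exactly. Their poses are not given: they have to be found in the camera images.
- rail: fixed slotted aluminium profile, 80 wide x 500 long x 40 mm high. Origin: centre of its underside on the bench; +y runs along it from feed unit to fence, z up. A green housing (98 x 84 mm, top 90 mm above the bench, centred at rail x +17, y -140 mm) stands on it. Two strips (10 mm high, inner faces 33 mm apart, y -70 to +130 mm) guide the tube. Brackets reach 74 mm either side at both ends
- pad: the stop's pad: 28 mm square, 14 mm thick, rubber-faced, on the end of the ram (a 22 mm square steel rack bar along the rail through the housing). Origin: centre of its face, as point pad_face. It moves along rail y only, driven by the knob: 16 mm towards the fence per rad. It is backed by a spring of 10 N per mm with 3 mm of give. There is no clamp; friction holds the ram where the knob is left
- pad_face (a point): centre of the pad's face, 55 mm above the bench, on the tube's axis; looks to rail +y. At rail y -40 mm at the start, 8 mm or more short of the tube
- knob (a joint): turn of the feed knob about its upright axis, rad; 0 at start, grows clockwise seen from above, driving the pad to the fence 16 mm per rad. Stuck: about 0.7 N m through the first 0.4 rad, then it lets go; free (0.1 N m) from 0.6 rad. Stays where left. The job takes 1.3 to 3.4 rad. With the tube caught each further 0.06 rad adds 10 N on it, felt as 0.16 N m. End stop 4.2
- knob_grip (a point): on the knob's axis at mid-height of its wing, 119 mm above the bench, rail x +27, y -140 mm; stays put as the knob turns. The knob is a black flat-sided wing: 58 long (its x axis) x 16 thick (y) x 30 mm tall, 104 to 134 mm above the bench, with 14 mm of air under it around a 15 mm shaft and a 30 mm bush 6 mm high. At 0 its x axis stands 0.6 rad anticlockwise of the rail's x; the axes turn with it
- fence: the end fence: fixed dark steel angle plate across the rail, 78 wide x 50 mm tall above the rail's top; its place along the rail differs each time. Origin: at the rail's top, in the plane of the plate's face to the tube; axes as the rail's. On the tube's axis a screw with a 19 mm head stands out of the plate; the tube butts on that head. It is set differently each time: head 4 to 14 mm out of the plate, not measured
- fence_face (a point): point in the plane of the fence plate's face, on the tube's axis 55 mm above the bench, at rail y 155 to 178 mm; the screw's head stands 4 to 14 mm in front of it, towards the tube
- tube: the sample leg: loose black round steel tube, 30 mm diameter, 160 mm long, ends closed and square, 0.18 to 0.29 kg, lying along the rail between the strips. Origin: under its middle, on the rail's top; y along the tube. Starts with its end 18 to 26 mm short of the fence plate; slides at about 1 to 2 N
- tube_center (a point): centre of the sample tube, on its axis, 55 mm above the bench
- mallet: bystander: loose mallet lying on the bench on the robot's side of the rail, about 220 mm long, head 40 mm thick. Origin on the bench under the handle near the head
- foot: bystander: loose black flanged tube foot standing on the bench beyond the rail, 76 mm disc, 30 mm stub, 80 mm tall. Origin: centre of its underside
- spanner: bystander: loose steel spanner, 170 mm long, lying flat on the bench beyond the rail. Origin: middle of its underside
Things that resemble listed ones, but are neither listed nor needed, are in the scene too. There is more than one size of the tube; the job needs the largest.

How it is judged:
On the way, in this order (a step that is already met when the one before it is completed fails the run):
1. the knob is broken loose and turning (value of joint knob above 0.5 rad), for 0.1 s.
2. the pad nips the tube against the fence: over 3 N at the pad and over 1 N at the fence's screw (x of tube_center in the frame of rail between -0.004 and 0.004 m and z of tube_center in the frame of rail between 0.051 and 0.059 m and contact force between pad and tube above 3 N and contact force between fence and tube above 1 N), for 0.1 s.
At the end, for the whole second after the job is handed in: the tube lies between the strips, touching at both ends: the pad still presses on it with over 1 N and the fence's screw bears on it with over 0.5 N; everything at rest and let go (x of tube_center in the frame of rail between -0.004 and 0.004 m and z of tube_center in the frame of rail between 0.051 and 0.059 m and contact force between pad and tube above 1 N and contact force between fence and tube above 0.5 N and linear speed of each of tube, pad below 0.01 m/s).
It fails at once if the pad presses on the tube with more than 20 N (contact force between pad and tube above 20 N).
It fails at once if the mallet is moved by more than 20 mm (distance of mallet from where it was at the start of the episode above 0.02 m).
It fails at once if the flanged foot is moved by more than 20 mm (distance of foot from where it was at the start of the episode above 0.02 m).
It fails at once if the spanner is moved by more than 20 mm (distance of spanner from where it was at the start of the episode above 0.02 m).
It also fails if it takes over 72 s, if anything falls off the work surface, if the arm or the gripper's body presses on something with over 40 N, if the wrist force passes 120 N, or if a joint passes its speed limit or range.

### The arm

A 6-joint arm with a two-finger parallel gripper is mounted at the origin on the work surface. World frame = base frame: x ahead of the robot, y to its left, z up, the work surface at z = 0. Lengths are in m, angles in rad, forces in N, time in s.
With the tool pointing down it reaches from about 0.25 to 0.725 m from the base axis. Payload 4 kg.
Tool frame: the origin (TCP) lies midway between the tips of the shut fingers; the grasp point (between the pads) lies 19 mm behind it; z points along the fingers, y is the direction in which the jaws open and shut (so a half turn about z gives the same grasp; the last joint's range is limited). The gripper opens to 85 mm and grips with 20 to 120 N. Pads are 22 mm wide; open, the fingers measure 114 mm over their backs; the gripper's body (76 mm by 85 mm) begins 54 mm behind the grasp point. The pads swing forward as they close: fully open they stand 13 mm farther back than shut.
Start: joints at [1.175, 0.241, 0.005, 1.335, 0, 1.571], TCP at [0.193, 0.461, 0.195] pointing down, gripper open.
Joint ranges: [-2.72, 2.72], [-1.05, 1.87], [-1.09, 1.28], [-1.99, 2.15], [-1.42, 1.44], [-3.14, 3.14]. Speed limits (rad/s): [2.79, 2.79, 3.14, 3.14, 3.14, 3.14].

### API

Orientations are given as a unit quaternion [x, y, z, w].
In Python, from bench import sense, snapshot, calibration, sign_off, recognise gives the robot as it stands.
- The arm moves only by the tool carry_out, never from a script. Its argument "commands" is a list of rows, each a list of 5 numbers: the finger opening in cm, from 0 to 8.54, then the shift along the world's x, y, z in cm, then the turn about the world's z in rad. In form: [[jaw, x, y, z, turn], ...]. A call has 1 to 5 rows; each row shifts and turns the pose as measured when the row begins; what a row does not reach is not made up. A row lasts 1/10 s, in which the tool goes at most 50 mm and 8.59 degrees, less where a joint would pass 70% of its speed; a pose out of reach is approached as far as the arm can. A call with a gripper value outside its range is refused whole. The fingers move at their own pace and stop on an object; the grip force is fixed at half the most. Time passes only in rows, so rows that do not move let the fingers close. It gives the time, the measured TCP pose, the force and the opening at its end, in the units of the state.
- sense(): the state, without advancing time (a new reading comes with each control period).
- snapshot(name): name is "scene" or "top" or "wrist"; returns the picture (480x640x3 uint8, red, green, blue); there is no depth.
- calibration(name): a dict with "intrinsics" (3x3 intrinsics, pixels), "origin" and "attitude" of the camera in the world; the wrist camera has in their place "T_tool_cam" (4x4, takes a point from camera to tool coordinates, whose origin is the TCP and whose axes are the flange's). Camera axes: x right, y down, z forward; pixel columns grow to the right and rows downward; lengths in m; the calibration is good to about 2 mm. The wrist camera is an equidistant fisheye: a pixel r from the principal point sees the ray r / f radians off the axis. A picture is of the moment at which its call begins: read the wrist's pose just before it. calibration takes no time and is no camera call.
- sign_off(): hands the job in, once; it reports no verdict.
Trained networks look in the newest picture that a camera, given by its name, has taken for a name from the list of things; names that differ only in an ending like _2 or _b are one class to them, and where a whole thing is asked for, a point or a joint stands for the part that bears it (a point fixed in the world has none). Each returns a list of dicts, best first, with "confidence" (0 to 1); they miss things now and then, are a little off and sometimes report something else, mostly with a low value. They report only what shows in the picture. A call takes as long as a camera call. They do not tell look-alikes from the thing itself.
- recognise(camera, target): "extent" ([centre column, centre row, width, height] in pixels, round what is visible of it).
The state is a dict: "time_s": time; "qpos": joint angles; "qvel": joint speeds; "joint_torque": joint torques, N m; "tool_pos": TCP position; "ee_rot": TCP orientation; "force": force on the tool from outside, world axes, zero at the start; "moment": the same for the moment, N m; "opening": opening from 0.0 (shut) to 1.0 (fully open).
Only numpy, scipy, OpenCV 4.12 (cv2) and the standard library are available. Lean on these libraries where they do the work, as an engineer would, in place of code of your own. Each camera call takes 0.05 s, during which the arm holds its last target.

## Working session

There is one attempt and no reset: what is moved stays moved. The work goes in short steps, Python scripts to look and compute and a tool call to move; the robot and the scene stay as the last step left them, time stands still between calls to the robot, and variables do not carry over. Pictures are saved under pics/ and viewed, and the job is handed in when it is done.

Besides the shell and the picture viewer there is one more tool, called after "Emit:" as name(argument=value, ...) on one line, values as JSON. carry_out: Moves the arm, as the interface text tells. Its arguments: {"type":"object","properties":{"commands":{"type":"array"}},"required":["commands"]}

```bash
mkdir -p pics; ls
python3 - <<'E'
from bench import *
import cv2
s=sense(); print({k:s[k] for k in s})
for n in ["scene","top","wrist"]:
    im=snapshot(n); cv2.imwrite(f"pics/{n}0.png",im[:,:,::-1])
    c=calibration(n); print(n,c)
    if n!="wrist":
        for t in ["rail","knob","fence","tube","pad","mallet","foot","spanner"]:
            print(t,[(d['confidence'],d['extent']) for d in recognise(n,t)][:3])
E
```

```text
pics
{'time_s': 0.0, 'qpos': array([ 1.17498594e+00,  2.41399996e-01,  3.71220749e-03,  1.33520289e+00,
       -1.75640962e-05,  1.57080398e+00]), 'qvel': array([ 0.00072711, -0.00028039, -0.00089742,  0.00082248,  0.00079019,
        0.00253687]), 'joint_torque': array([-1.62835811e-03, -3.72319973e+01,  2.52406991e+01,  1.69805204e-02,
       -6.02596424e-05,  9.53655331e-06]), 'tool_pos': array([0.19250795, 0.46068041, 0.19441494]), 'ee_rot': array([ 1.96619480e-01,  9.80479313e-01, -1.02846392e-03, -1.97276982e-04]), 'force': array([ 0.9536835 , -0.81597853, -0.10317491]), 'moment': array([-0.01364484, -0.05888444,  0.04778067]), 'opening': 0.9990301970708747}
scene {'intrinsics': array([[479.88649828,   0.        , 330.77319623],
       [  0.        , 479.88649828, 239.83738421],
       [  0.        ,   0.        ,   1.        ]]), 'origin': array([0.90340906, 0.72067848, 0.69619653]), 'attitude': array([ 0.22793786,  0.88258386, -0.39633495, -0.10958407])}
rail [(0.84, [301.1, 247.3, 189.3, 172.2])]
knob [(0.57, [239.9, 175.4, 14.0, 22.5])]
fence [(0.95, [352.8, 276.5, 51.9, 55
[... 949 characters left out ...]
]
mallet [(0.72, [336.4, 339.2, 117.4, 71.7])]
foot [(0.76, [376.8, 153.5, 33.8, 41.8])]
spanner [(0.6, [282.4, 195.9, 77.9, 53.0]), (0.36, [342.5, 249.8, 86.2, 32.5])]
wrist {'intrinsics': array([[371.64829954,   0.        , 315.41269986],
       [  0.        , 371.64829954, 244.25646424],
       [  0.        ,   0.        ,   1.        ]]), 'T_tool_cam': array([[-2.98279899e-04, -9.51806535e-01, -3.06698925e-01,
         7.99990060e-02],
       [ 9.99999521e-01,  2.09504733e-06, -9.79050826e-04,
         5.16275469e-05],
       [ 9.32509523e-04, -3.06699070e-01,  9.51806078e-01,
        -1.77777499e-01],
       [ 0.00000000e+00,  0.00000000e+00,  0.00000000e+00,
         1.00000000e+00]])}
```

View pics/top0.png

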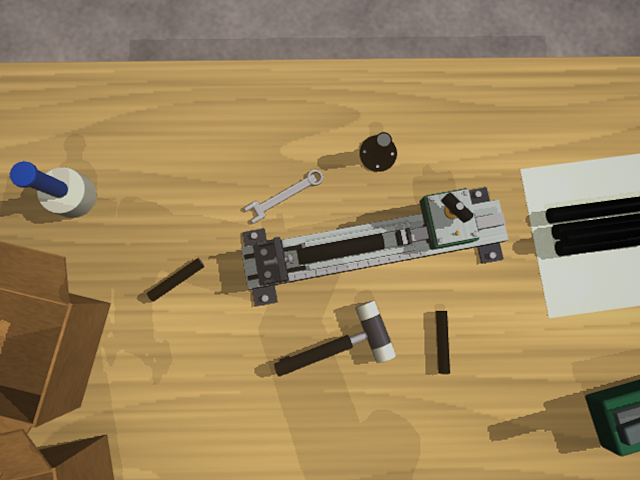

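View pics/scene0.png

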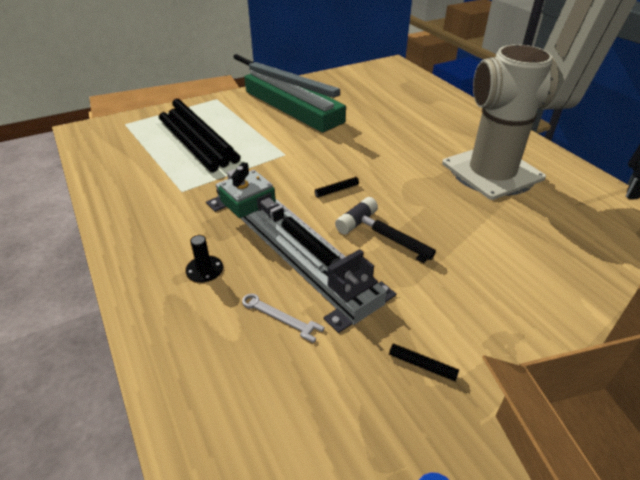

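View pics/wrist0.png

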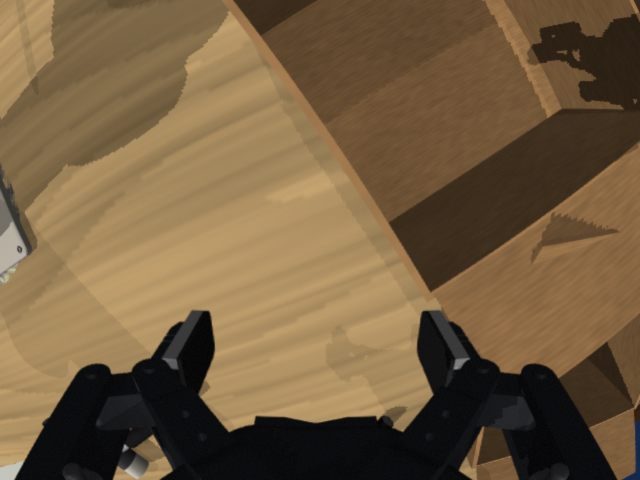

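```bash
cat > h.py <<'E'
from bench import *
import numpy as np, cv2
from scipy.spatial.transform import Rotation as R
def ray(n,uv):
    c=calibration(n);K=c['intrinsics'];d=np.array([(uv[0]-K[0,2])/K[0,0],(uv[1]-K[1,2])/K[1,1],1.])
    return np.array(c['origin']),R.from_quat(c['attitude']).as_matrix()@d
def px(n,uv,z):
    o,d=ray(n,uv);return o+d*(z-o[2])/d[2]
def proj(n,p):
    c=calibration(n);q=R.from_quat(c['attitude']).as_matrix().T@(np.asarray(p)-c['origin']);q=c['intrinsics']@q;return q[:2]/q[2]
def wproj(s,p):
    c=calibration('wrist');T=np.array(c['T_tool_cam']);q=R.from_quat(s['ee_rot']).as_matrix().T@(np.asarray(p)-s['tool_pos'])
    q=T[:3,:3].T@(q-T[:3,3]);K=c['intrinsics'];th=np.arctan2(np.hypot(q[0],q[1]),q[2]);r=th*K[0,0];h=np.hypot(q[0],q[1])
    return np.array([K[0,2]+r*q[0]/h,K[1,2]+r*q[1]/h])
def wpx(s,uv,z):
    c=calibration('wrist');T=np.array(c['T_tool_cam']);K=c['intrinsics'];d=np.array([uv[0]-K[0,2],uv[1]-K[1,2]])
    r=np.linalg.norm(d);th=r/K[0,0];v=np.array([*(np.sin(th)*d/r),np.cos(th)])
    Rt=R.from_quat(s['ee_rot']).as_matrix();o=s['tool_pos']+Rt@T[:3,3];v=Rt@T[:3,:3]@v
    return o+v*(z-o[2])/v[2]
E
python3 - <<'E'
from h import *
np.set_printoptions(precision=4,suppress=True)
for n,p,z in [("br",(479,194),.01),("br",(490,255),.01),("bl",(253,235),.01),("bl",(264,297),.01),("knob",(457.5,207.5),.134),("foot",(378,153),.005)]:
    print(n,px("top",p,z))
o,d=ray("scene",(240,175)); print(px("scene",(240,175),.119))
im=cv2.imread("pics/top0.png"); cv2.imwrite("pics/topc.png",cv2.resize(im[140:320,220:540],(800,450),interpolation=cv2.INTER_CUBIC))
E
```

```text
br [ 0.6911 -0.204   0.01  ]
br [ 0.5694 -0.2187  0.01  ]
bl [0.6151 0.2434 0.01  ]
bl [0.4944 0.2219 0.01  ]
knob [ 0.6397 -0.1204  0.134 ]
foot [ 0.7791 -0.0068  0.005 ]
[ 0.6453 -0.1209  0.119 ]
```

View pics/topc.png

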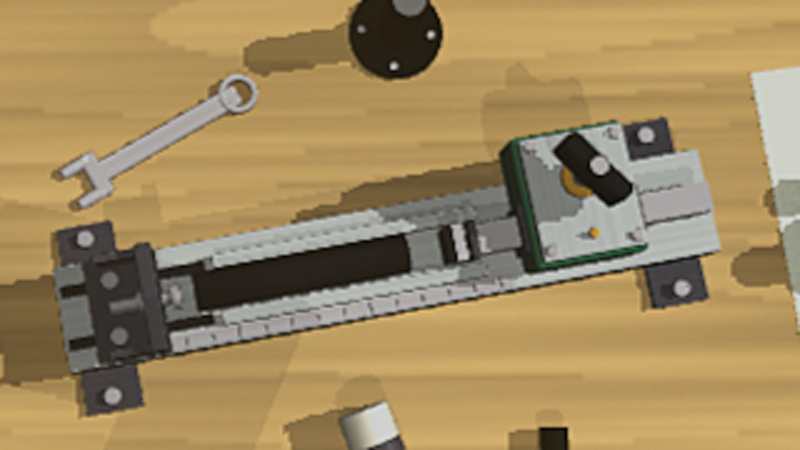

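The top view shows the rail running from the fence at (265,265) to the knob at (458,208). The tube lies between the strips. The rail yaw is about 0.167 rad and the knob axis is near (0.642, -0.121); the bolts and the two knob views agree on this. I'll move over there, turning the jaws to about 2.34 rad so the whole wind fits within the last joint's range.

Emit:
carry_out(commands=[[8.5,2,-2.6,0.2,0.06],[8.5,2,-2.6,0.2,0.06],[8.5,2,-2.6,0,0.06],[8.5,2,-2.6,0,0.06],[8.5,2,-2.6,0,0.06]])

```text
time_s: 1.45
tool_pos: [0.2934, 0.3306, 0.1991]
ee_rot: [0.037, 0.999, 0.001, 0.0]
force: [0.2, 0.5, -0.3]
opening: 0.996
```

Emit:
carry_out(commands=[[8.5,2,-2.6,0,0.06],[8.5,2,-2.6,0,0.06],[8.5,2,-2.6,0,0.06],[8.5,2,-2.6,0,0.06],[8.5,2,-2.6,0,0.06]])

```text
time_s: 1.95
tool_pos: [0.397, 0.195, 0.2]
ee_rot: [-0.119, 0.993, 0.002, 0.001]
force: [0.6, 0.7, -0.1]
opening: 0.996
```

```bash
cat >> h.py <<'E'
def st():
    s=sense(); m=R.from_quat(s['ee_rot']).as_matrix(); 
    print('t',round(s['time_s'],2),'pos',np.round(s['tool_pos'],4),'yaw_y',round(np.arctan2(m[1,1],m[0,1]),4),'z',np.round(m[:,2],3),'q',np.round(s['qpos'],3),'F',np.round(s['force'],2),'M',np.round(s['moment'],3),'op',round(s['opening'],3)); return s
E
python3 -c "
from h import *;st()"
```

```text
t 1.95 pos [0.397 0.195 0.2  ] yaw_y 1.8099 z [ 0.002  0.004 -1.   ] q [ 0.455  0.121 -0.13   1.317  0.002  0.216] F [ 0.62  0.69 -0.07] M [-0.018 -0.022 -0.001] op 0.996
```

Emit:
carry_out(commands=[[8.5,2,-2.6,0,0.05],[8.5,2,-2.6,0,0.05],[8.5,2,-2.6,0,0.05],[8.5,2,-2.6,0,0.05],[8.5,2,-2.6,0,0.05]])

```text
time_s: 2.45
tool_pos: [0.5008, 0.0588, 0.2009]
ee_rot: [-0.247, 0.969, 0.002, 0.002]
force: [0.1, 1.2, 0.7]
opening: 0.993
```

Emit:
carry_out(commands=[[8.5,2,-2.6,0,0.05],[8.5,2,-2.6,0,0.05],[8.5,2,-2.6,0,0.05],[8.5,2,-2.6,0,0.05],[8.5,1,-1.5,0,0.03]])

```text
time_s: 2.95
tool_pos: [0.5951, -0.0675, 0.2004]
ee_rot: [-0.36, 0.933, 0.002, 0.002]
force: [-0.6, 0.8, 0.3]
opening: 0.997
```

Run:
```python
from h import *
s=st(); im=snapshot("wrist"); cv2.imwrite("pics/w1.png",im[:,:,::-1])
print(recognise("wrist","knob")); 
for r in [(0,0),(.029,0),(-.029,0)]:
    a=.767; print(wproj(s,[.642+r[0]*np.cos(a),-.121+r[0]*np.sin(a),.134]))
```

```text
t 2.95 pos [ 0.5951 -0.0675  0.2004] yaw_y 2.308 z [ 0.003  0.006 -1.   ] q [-0.116  0.438  0.3    1.431  0.006 -0.854] F [-0.62  0.78  0.3 ] M [ 0.01  -0.003 -0.03 ] op 0.997
[{'extent': [217.6, 235.2, 31.1, 84.7], 'confidence': 0.83}, {'extent': [511.6, 340.8, 65.5, 61.7], 'confidence': 0.3}]
[212.88899337 243.03108509]
[217.66936456 280.66846918]
[208.56018852 202.87477753]
```

View pics/w1.png

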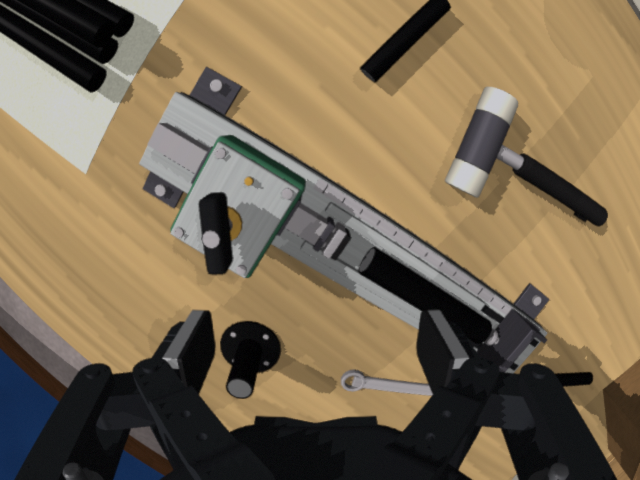

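The wrist view shows the wing with its hub dot at (211,239), its ends near (206,200) and (217,270), and the tube short of the fence. The predicted centre was (213,243), so they agree.

Run:
```python
from h import *
s=sense(); im=cv2.imread("pics/w1.png"); cv2.imwrite("pics/w1c.png",cv2.resize(im[170:300,140:300],(800,650),interpolation=cv2.INTER_CUBIC)[:600])
a=wpx(s,(211,239),.135);print(a,wpx(s,(206,200),.134),wpx(s,(217,270),.134))
```

```text
[ 0.63952658 -0.12414274  0.135     ] [ 0.62012663 -0.14398746  0.134     ] [ 0.65583474 -0.10669087  0.134     ]
```

View pics/w1c.png

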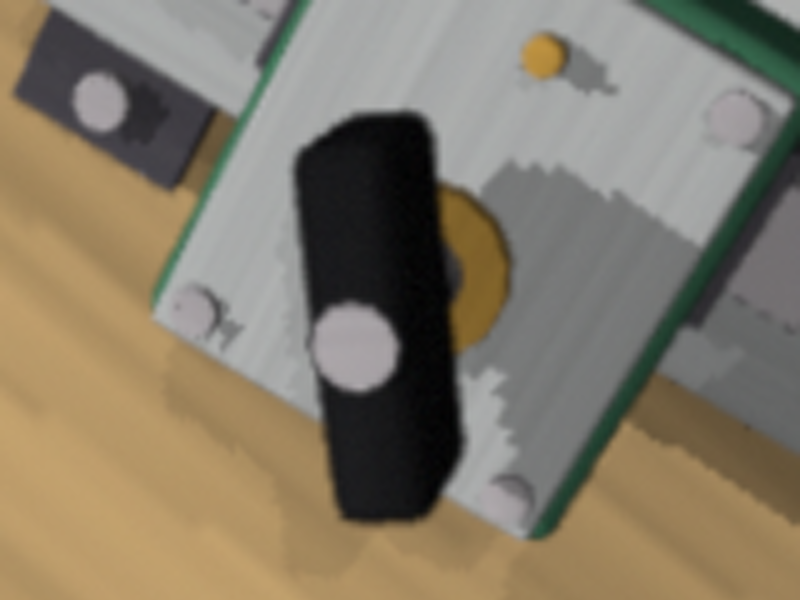

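Emit:
carry_out(commands=[[8.5,2,-2.4,0,0.01],[8.5,2,-2.4,0,0.01],[8.5,0.6,-0.7,-1,0.01],[8.5,0,0,-1,0],[8.5,0,0,0,0]])

```text
time_s: 3.55
tool_pos: [0.639, -0.1201, 0.1774]
ee_rot: [-0.374, 0.927, 0.005, 0.0]
force: [0.3, -0.1, -0.5]
opening: 0.996
```

Run:
```python
from h import *
s=st(); im=snapshot("wrist"); cv2.imwrite("pics/w2.png",im[:,:,::-1])
print(wproj(s,[.641,-.1225,.134]))
```

```text
t 3.55 pos [ 0.639  -0.1201  0.1774] yaw_y 2.3371 z [-0.003  0.009 -1.   ] q [-0.19   0.562  0.44   1.454  0.009 -0.957] F [ 0.3  -0.15 -0.46] M [ 0.028  0.003 -0.031] op 0.996
[308.00028312 255.90757375]
```

View pics/w2.png

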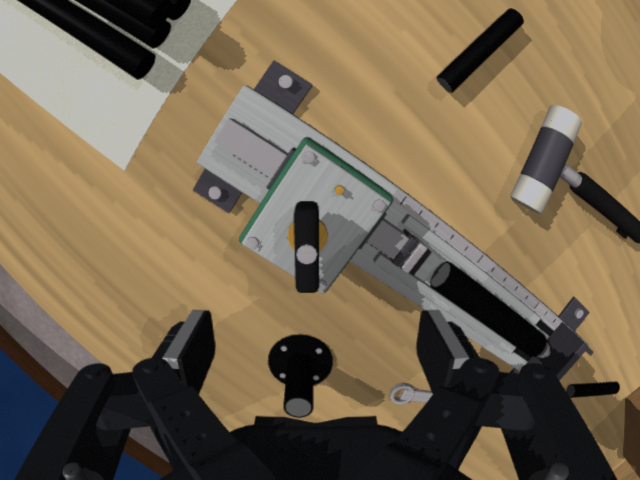

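The wing stands upright at column 307, aligned with the jaws, and its hub at (307,254) agrees with the prediction. Next I descend.

Emit:
carry_out(commands=[[8.5,0.2,-0.25,-1.5,0],[8.5,0,0,-2,0],[8.5,0,0,-2,0],[8.5,0,0,-1.5,0],[8.5,0,0,-0.4,0]])

```text
time_s: 4.1
tool_pos: [0.639, -0.1157, 0.1063]
ee_rot: [-0.377, 0.926, 0.004, 0.002]
force: [-0.6, 0.4, 0.5]
opening: 0.993
```

Run:
```python
from h import *
s=st(); im=snapshot("wrist"); cv2.imwrite("pics/w3.png",im[:,:,::-1])
print(wproj(s,[.641,-.1225,.134]))
```

```text
t 4.1 pos [ 0.639  -0.1157  0.1063] yaw_y 2.3437 z [ 0.001  0.01  -1.   ] q [-0.184  0.585  0.294  1.28   0.01  -0.957] F [-0.57  0.41  0.45] M [0.047 0.005 0.022] op 0.993
[299.43527065 303.12588193]
```

View pics/w3.png

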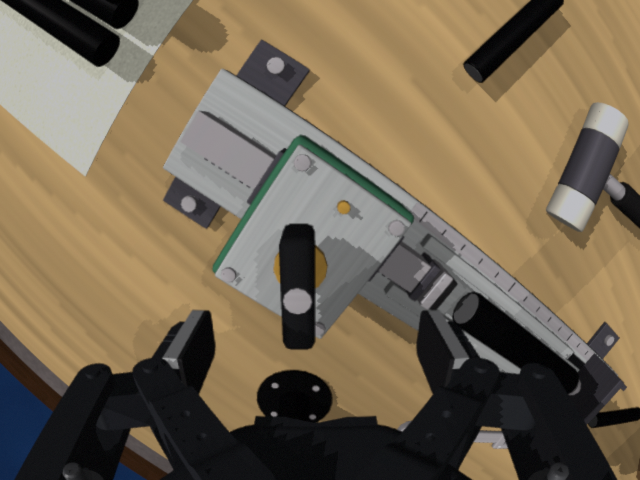

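Emit:
carry_out(commands=[[8.5,0.2,-0.75,-0.3,0],[8.5,0,-0.05,-0.1,0]])

```text
time_s: 4.35
tool_pos: [0.6418, -0.1231, 0.1044]
ee_rot: [-0.378, 0.926, 0.004, 0.003]
force: [0.5, -0.7, -0.4]
opening: 0.996
```

Run:
```python
from h import *
s=st(); im=snapshot("wrist"); cv2.imwrite("pics/w4.png",im[:,:,::-1])
print(wproj(s,[.641,-.1225,.134]))
```

```text
t 4.35 pos [ 0.6418 -0.1231  0.1044] yaw_y 2.3456 z [ 0.004  0.01  -1.   ] q [-0.195  0.593  0.301  1.278  0.01  -0.97 ] F [ 0.47 -0.69 -0.43] M [ 0.022  0.027 -0.033] op 0.996
[315.29595175 311.3431638 ]
```

View pics/w4.png

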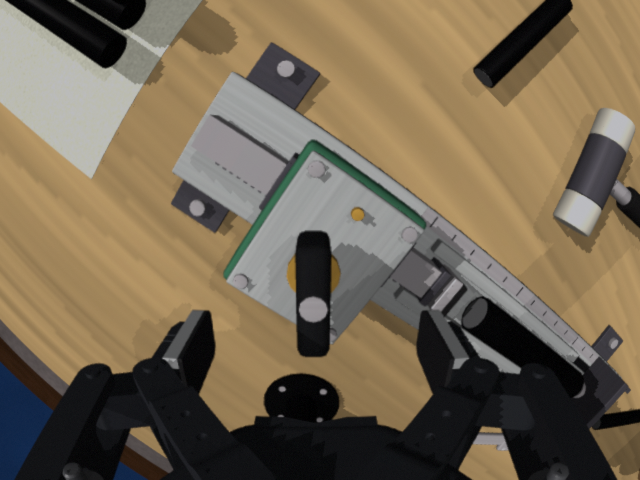

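Hub (313,309), midway between the fingers at about column 315. I'll go down a touch and close.

Emit:
carry_out(commands=[[8.5,-0.05,0.05,-0.3,0],[1.0,0,0,0,0],[1.0,0,0,0,0],[1.0,0,0,0,0],[1.0,0,0,0,0]])

```text
time_s: 4.9
tool_pos: [0.6428, -0.1228, 0.1037]
ee_rot: [-0.377, 0.926, 0.003, 0.005]
force: [-0.5, -0.2, 0.3]
opening: 0.326
```

Run:
```python
from h import *
s=st()
```

```text
t 4.9 pos [ 0.6428 -0.1228  0.1037] yaw_y 2.345 z [ 0.008  0.009 -1.   ] q [-0.194  0.591  0.297  1.271  0.011 -0.969] F [-0.53 -0.21  0.3 ] M [ 0.018 -0.015 -0.003] op 0.326
```

Emit:
carry_out(commands=[[0,0,0,-0.1,0],[0,0,0,0,0],[0,0,0,0,0],[0,0,0,0,0]])

```text
time_s: 5.3
tool_pos: [0.6428, -0.1228, 0.1026]
ee_rot: [-0.377, 0.926, 0.003, 0.005]
force: [-0.4, 0.5, -0.0]
opening: -0.006
```

Run:
```python
from h import *
s=st()
```

```text
t 5.3 pos [ 0.6428 -0.1228  0.1026] yaw_y 2.345 z [ 0.008  0.009 -1.   ] q [-0.194  0.592  0.295  1.268  0.011 -0.969] F [-0.4   0.54 -0.01] M [-0.019 -0.004 -0.005] op -0.006
```

Run:
```python
from h import *
for n in ["wrist","scene"]:
    im=snapshot(n); cv2.imwrite(f"pics/{n}5.png",im[:,:,::-1])
im=cv2.imread("pics/scene5.png"); cv2.imwrite("pics/s5c.png",cv2.resize(im[100:300,150:420],(800,592),interpolation=cv2.INTER_CUBIC))
```

```text
(no output)
```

View pics/wrist5.png

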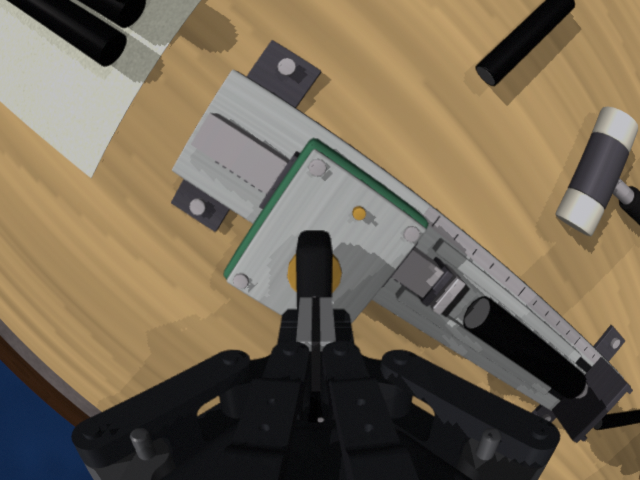

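View pics/s5c.png

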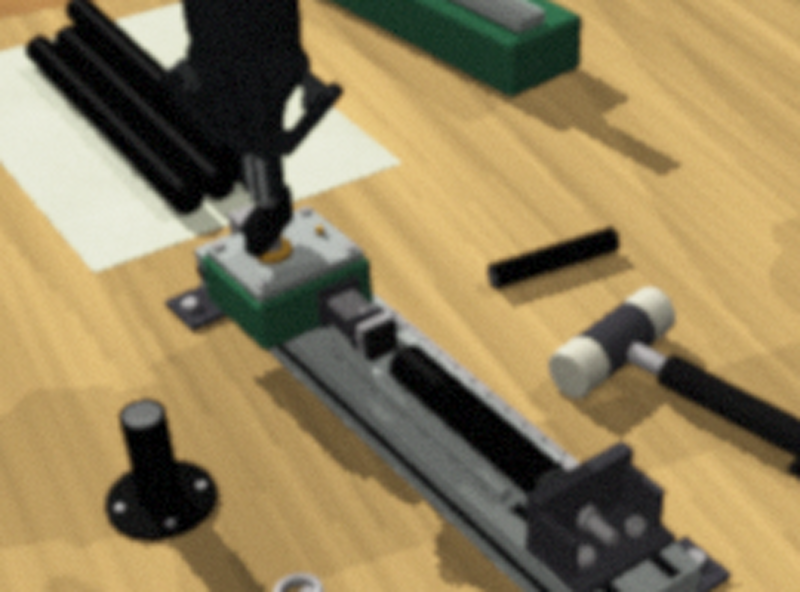

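Run:
```python
from h import *
s=st(); m=R.from_quat(s['ee_rot']).as_matrix()
print("tcp",wproj(s,s['tool_pos']),"tip -2cm back",wproj(s,s['tool_pos']-.019*m[:,2]), "scene tcp",proj("scene",s['tool_pos']),proj("scene",[.641,-.1225,.134]),proj("scene",[.641,-.1225,.09]))
print("wproj dot", wproj(s,[.641,-.1225,.134]),"bush",wproj(s,[.641,-.1225,.096]),"tool x",m[:,0])
for z in (0.09,.1,.11,.12,.134): print(z,wpx(s,(313,311),z))
print('bush centre',wpx(s,(314,271),.094))
im=cv2.imread("pics/wrist5.png"); cv2.imwrite("pics/w5c.png",cv2.resize(im[200:400,200:440],(720,600),interpolation=cv2.INTER_CUBIC))
im=cv2.imread("pics/scene5.png"); cv2.imwrite("pics/s5d.png",cv2.resize(im[140:220,200:300],(750,600),interpolation=cv2.INTER_CUBIC))
```

```text
t 5.4 pos [ 0.6428 -0.1228  0.1025] yaw_y 2.3451 z [ 0.008  0.009 -1.   ] q [-0.194  0.592  0.295  1.268  0.011 -0.969] F [ 0.39 -0.22 -0.85] M [-0.029  0.033 -0.001] op -0.002
tcp [313.19394223 284.35934537] tip -2cm back [312.98857754 300.56282691] scene tcp [241.61568388 180.63483663] [240.81877178 168.15823861] [243.06316257 185.26614149]
wproj dot [316.17808284 311.67946666] bush [315.93678698 277.49850409] tool x [-0.71489624 -0.6991232  -0.01225234]
0.09 [ 0.65923816 -0.10700727  0.09      ]
0.1 [ 0.65526088 -0.11081293  0.1       ]
0.11 [ 0.65128361 -0.1146186   0.11      ]
0.12 [ 0.64730634 -0.11842426  0.12      ]
0.134 [ 0.64173815 -0.1237522   0.134     ]
bush centre [ 0.63961235 -0.12531285  0.094     ]
```

View pics/w5c.png

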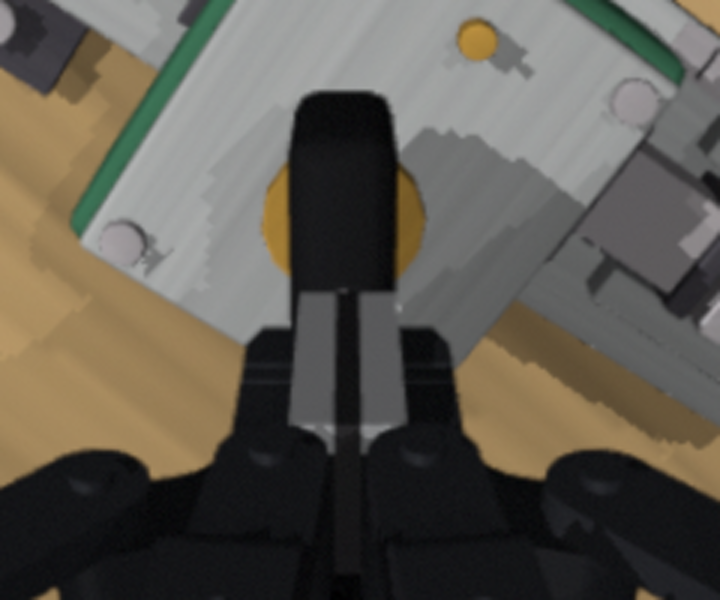

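View pics/s5d.png

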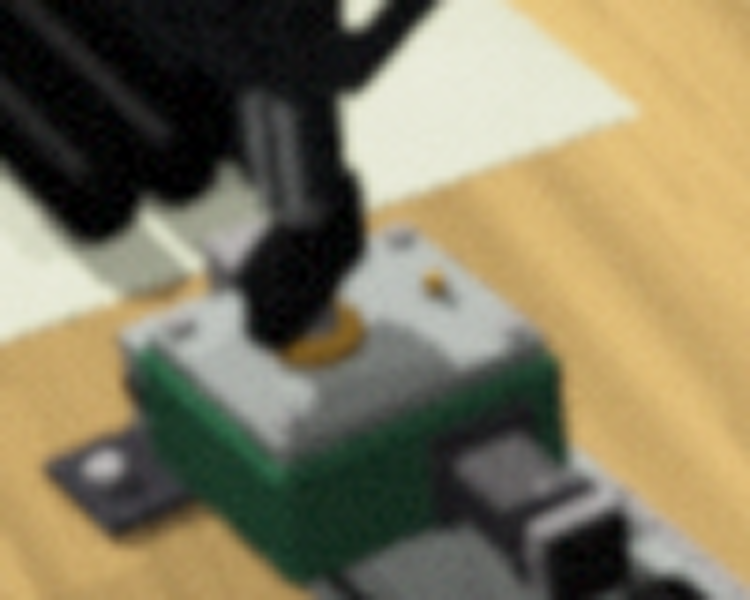

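Run:
```python
from h import *
s=sense(); m=R.from_quat(s['ee_rot']).as_matrix()
for x in (.011,0,-.011):
  print(x,[(b,np.round(wproj(s,s['tool_pos']+m@np.array([x,0,-b*1e-3])))) for b in (0,10,20,30,40,50)])
for b in (0,10,20,30,40,50): print(b,[np.round(proj("scene",s['tool_pos']+m@np.array([x,0,-b*1e-3])),1) for x in (.011,-.011)])
import cv2
im=snapshot("top"); cv2.imwrite("pics/t6.png",cv2.resize(im[150:270,400:520,::-1],(600,600),interpolation=cv2.INTER_CUBIC))
```

```text
0.011 [(0, array([313., 265.])), (10, array([313., 272.])), (20, array([313., 280.])), (30, array([313., 289.])), (40, array([313., 299.])), (50, array([312., 311.]))]
0 [(0, array([313., 284.])), (10, array([313., 293.])), (20, array([313., 302.])), (30, array([313., 311.])), (40, array([313., 323.])), (50, array([313., 335.]))]
-0.011 [(0, array([313., 303.])), (10, array([313., 312.])), (20, array([313., 322.])), (30, array([313., 332.])), (40, array([313., 344.])), (50, array([313., 357.]))]
0 [array([243.7, 177.9]), array([239.5, 183.4])]
10 [array([243.2, 174.1]), array([239. , 179.5])]
20 [array([242.8, 170.1]), array([238.5, 175.5])]
30 [array([242.3, 166.1]), array([237.9, 171.5])]
40 [array([241.8, 162.1]), array([237.4, 167.4])]
50 [array([241.3, 158. ]), array([236.9, 163.3])]
```

View pics/t6.png

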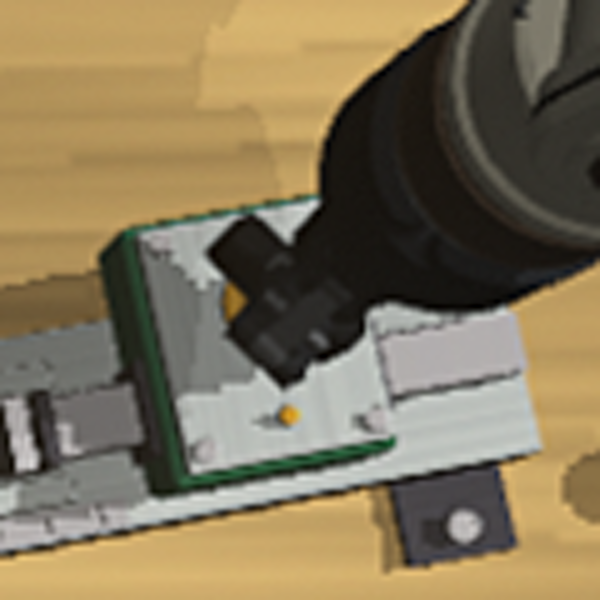

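The fingers shut fully, so they closed in the air. In the wrist view the tips at (316,297) lie over the wing's top instead of beside it. The tips seem to sit about 35 mm behind the reported TCP. I'll check that with a gentle touch on the wing's top.

Emit:
carry_out(commands=[[0,-0.15,0,-0.2,0]])

```text
time_s: 5.55
tool_pos: [0.6417, -0.1229, 0.1008]
ee_rot: [-0.378, 0.926, 0.003, 0.006]
force: [-0.4, -0.2, -0.3]
opening: -0.0
```

Emit:
carry_out(commands=[[0,0,0,-0.2,0]])

```text
time_s: 5.65
tool_pos: [0.6414, -0.1229, 0.0987]
ee_rot: [-0.378, 0.926, 0.003, 0.006]
force: [-0.4, -0.6, 0.2]
opening: 0.002
```

Emit:
carry_out(commands=[[0,0,0,-0.2,0]])

```text
time_s: 5.75
tool_pos: [0.6416, -0.1229, 0.098]
ee_rot: [-0.377, 0.926, 0.002, 0.006]
force: [-3.5, 0.7, 13.5]
opening: -0.0
```

Contact came at a reported z of 0.098, and the wing's top is at 0.134. So the real fingertips sit 36 mm behind the reported TCP, which matches the picture. I'll open and go down to a reported z of about 0.065.

Emit:
carry_out(commands=[[8.5,0,0,0.6,0],[8.5,0,0,0,0],[8.5,0,0,0,0],[8.5,0,0,0,0],[8.5,0,0,0,0]])

```text
time_s: 6.25
tool_pos: [0.6416, -0.1229, 0.1041]
ee_rot: [-0.377, 0.926, 0.002, 0.006]
force: [-0.9, -0.5, -0.3]
opening: 0.846
```

Emit:
carry_out(commands=[[8.5,0,0,0,0],[8.5,0,0,0,0],[8.5,0,0,-0.8,0],[8.5,0,0,-0.8,0],[8.5,0,0,-0.8,0]])

```text
time_s: 6.75
tool_pos: [0.6421, -0.123, 0.0787]
ee_rot: [-0.377, 0.926, 0.002, 0.007]
force: [0.1, 0.4, -0.3]
opening: 0.997
```

Run:
```python
from h import *
s=st(); im=snapshot("wrist"); cv2.imwrite("pics/w7.png",im[:,:,::-1])
print(wproj(s,[.641,-.1225,.134]))
```

```text
t 6.75 pos [ 0.6421 -0.123   0.0787] yaw_y 2.345 z [ 0.011  0.009 -1.   ] q [-0.195  0.603  0.25   1.209  0.011 -0.969] F [ 0.13  0.35 -0.35] M [0.006 0.033 0.034] op 0.997
[315.12013208 342.81751656]
```

View pics/w7.png

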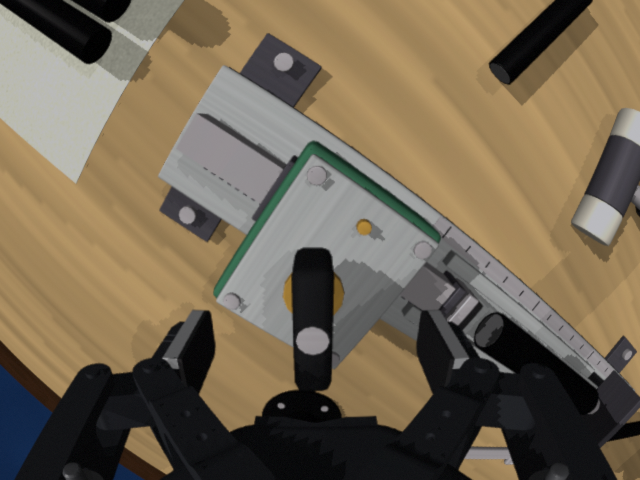

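Hub at (312,341), centred between the fingers and now level with the pads. Down another 13 mm, then close.

Emit:
carry_out(commands=[[8.5,-0.1,0.05,-0.6,0],[8.5,0,0,-0.6,0],[3.0,0,0,-0.1,0],[3.0,0,0,0,0],[3.0,0,0,0,0]])

```text
time_s: 7.3
tool_pos: [0.6386, -0.122, 0.0607]
ee_rot: [-0.378, 0.926, 0.004, 0.004]
force: [-1.5, 0.2, 0.0]
opening: 0.511
```

Emit:
carry_out(commands=[[3.0,0,0,0,0],[3.0,0,0,0,0],[0,0,0,0,0],[0,0,0,0,0],[0,0,0,0,0]])

```text
time_s: 7.8
tool_pos: [0.642, -0.1249, 0.0621]
ee_rot: [-0.377, 0.926, 0.0, 0.006]
force: [0.6, 0.0, -0.5]
opening: 0.178
```

Run:
```python
from h import *
s=st(); im=snapshot("wrist"); cv2.imwrite("pics/w8.png",im[:,:,::-1])
```

```text
t 7.8 pos [ 0.642  -0.1249  0.0621] yaw_y 2.3434 z [ 0.012  0.005 -1.   ] q [-0.196  0.614  0.225  1.171  0.007 -0.968] F [ 0.58  0.   -0.53] M [ 0.318  0.259 -0.   ] op 0.178
```

View pics/w8.png

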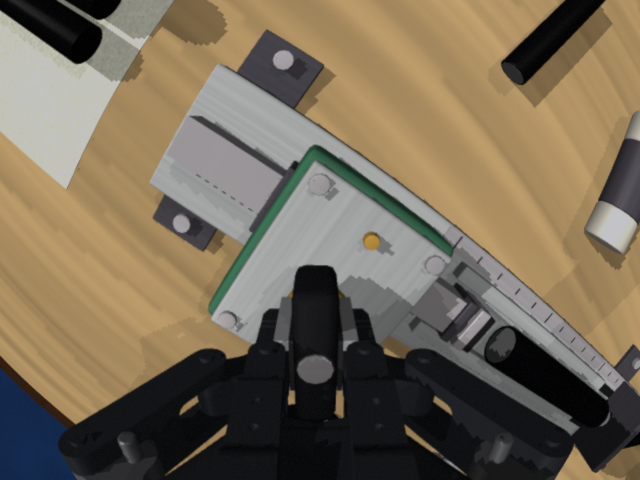

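The wing is gripped: opening 0.178 (about 15 mm), with the pads on both flanks. Now the firm clockwise twist.

Emit:
carry_out(commands=[[0,0,0,0,-0.1],[0,0,0,0,-0.1]])

```text
time_s: 8.05
tool_pos: [0.6418, -0.1247, 0.0621]
ee_rot: [-0.281, 0.96, -0.0, 0.006]
force: [0.5, -2.4, 0.2]
opening: 0.179
```

```bash
python3 -c "
from h import *;st()"
```

```text
t 8.05 pos [ 0.6418 -0.1247  0.0621] yaw_y 2.1409 z [ 0.012  0.003 -1.   ] q [-0.194  0.613  0.223  1.17   0.005 -0.765] F [ 0.5  -2.44  0.15] M [0.079 0.131 1.219] op 0.179
```

Emit:
carry_out(commands=[[0,0,0,0,-0.1],[0,0,0,0,-0.1],[0,0,0,0,-0.1]])

```text
time_s: 8.35
tool_pos: [0.6416, -0.1245, 0.0621]
ee_rot: [-0.133, 0.991, -0.001, 0.006]
force: [0.9, -3.0, -0.6]
opening: 0.181
```

Run:
```python
from h import *
s=st(); im=snapshot("wrist"); cv2.imwrite("pics/w9.png",im[:,:,::-1])
```

```text
t 8.35 pos [ 0.6416 -0.1245  0.0621] yaw_y 1.8372 z [ 0.012 -0.001 -1.   ] q [-1.920e-01  6.120e-01  2.210e-01  1.168e+00  1.000e-03 -4.590e-01] F [ 0.92 -3.01 -0.59] M [0.205 0.064 0.749] op 0.181
```

View pics/w9.png

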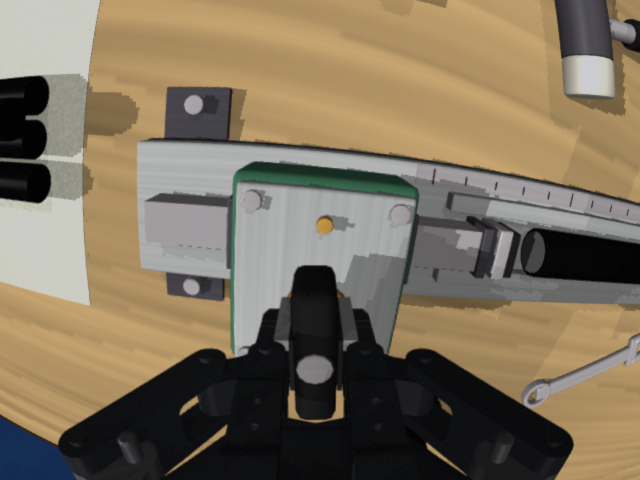

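The wing turned with the grip (about 0.51 rad), and the pad at (505,250) is moving toward the tube end at (530,250). Continue.

Emit:
carry_out(commands=[[0,0,0,0,-0.1],[0,0,0,0,-0.08],[0,0,0,0,-0.05],[0,0,0,0,-0.05]])

```text
time_s: 8.8
tool_pos: [0.6417, -0.1245, 0.062]
ee_rot: [0.01, 1.0, -0.002, 0.006]
force: [0.8, -0.9, -2.1]
opening: 0.175
```

```bash
python3 -c "
from h import *;st()
for n in ['scene','top']:
    im=snapshot(n); cv2.imwrite('pics/%s10.png'%n,cv2.resize(im[160:320,220:420,::-1],(800,640),interpolation=cv2.INTER_CUBIC)[:600])
st()"
```

```text
t 8.8 pos [ 0.6417 -0.1245  0.062 ] yaw_y 1.5498 z [ 0.012 -0.004 -1.   ] q [-0.191  0.612  0.221  1.168 -0.002 -0.17 ] F [ 0.77 -0.89 -2.1 ] M [ 0.071 -0.108  0.132] op 0.175
t 8.9 pos [ 0.6417 -0.1245  0.0621] yaw_y 1.5512 z [ 0.012 -0.004 -1.   ] q [-0.191  0.612  0.221  1.168 -0.002 -0.171] F [ 0.84 -0.4  -1.2 ] M [ 0.186 -0.062 -0.063] op 0.177
```

View pics/scene10.png

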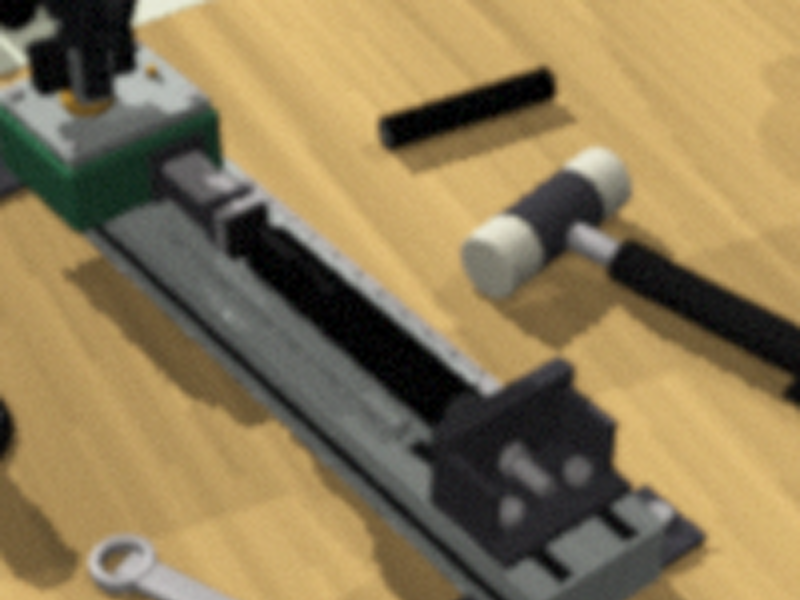

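View pics/top10.png

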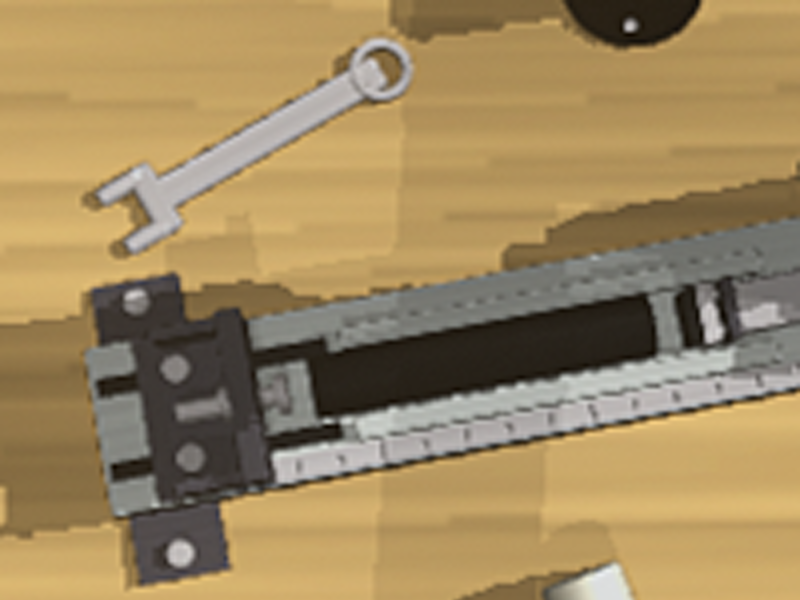

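Emit:
carry_out(commands=[[0,0,0,0,-0.1],[0,0,0,0,-0.1],[0,0,0,0,-0.1],[0,0,0,0,-0.1],[0,0,0,0,-0.1]])

```text
time_s: 9.4
tool_pos: [0.6417, -0.1243, 0.0621]
ee_rot: [0.26, 0.966, -0.003, 0.005]
force: [0.6, -1.4, -1.4]
opening: 0.178
```

```bash
python3 -c "
from h import *;s=st()
im=snapshot('top'); cv2.imwrite('pics/top11.png',cv2.resize(im[200:290,270:430,::-1],(800,450),interpolation=cv2.INTER_CUBIC))
st()
c=np.array([.5926,.0106]);a=.167
f=lambda y,z,x=0:proj('top',[c[0]+x*np.cos(a)-y*np.sin(a),c[1]+x*np.sin(a)+y*np.cos(a),z])
k=2.3434-1.5512
print('pad top edge pred (img10)',f(-.04+.016*k,.069),'bottom',f(-.04+.016*k,.041))
for y in (.05,.06,.13,.14,.15,.16,.17): print(y,f(y,.055))
"
```

```text
t 9.4 pos [ 0.6417 -0.1243  0.0621] yaw_y 1.0442 z [ 0.009 -0.009 -1.   ] q [-0.188  0.613  0.224  1.172 -0.007  0.339] F [ 0.58 -1.38 -1.41] M [ 0.063 -0.193  0.09 ] op 0.178
t 9.45 pos [ 0.6417 -0.1243  0.062 ] yaw_y 1.0413 z [ 0.009 -0.009 -1.   ] q [-0.188  0.614  0.224  1.172 -0.007  0.342] F [-0.14 -1.96 -1.02] M [ 0.124 -0.22  -0.147] op 0.175
pad top edge pred (img10) [390.88823865 238.28735581] bottom [388.48492975 240.26388879]
0.05 [348.7701924  246.73627154]
0.06 [343.46593326 247.70179878]
0.13 [306.23732325 254.47847317]
0.14 [300.90479441 255.44914631]
0.15 [295.56871597 256.42046557]
0.16 [290.22908439 257.39243161]
0.17 [284.88589612 258.36504507]
```

View pics/top11.png

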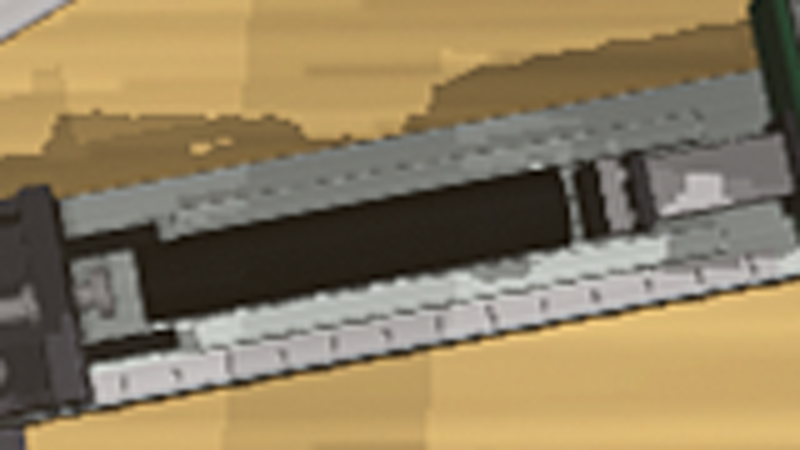

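Top view (5x crop): the pad face at x≈585 is nearly at the tube end (570). The far tube end at 143 is still about 11 mm short of the screw head at 112. That leaves about 0.9 rad. I wind 0.5 more and look again.

Emit:
carry_out(commands=[[0,0,0,0,-0.1],[0,0,0,0,-0.1],[0,0,0,0,-0.1],[0,0,0,0,-0.1],[0,0,0,0,-0.1]])

```text
time_s: 9.95
tool_pos: [0.6419, -0.124, 0.0621]
ee_rot: [0.492, 0.87, -0.004, 0.005]
force: [1.3, -1.4, -1.3]
opening: 0.178
```

```bash
python3 -c "
from h import *;s=st()
im=snapshot('top'); cv2.imwrite('pics/top12.png',cv2.resize(im[200:290,270:430,::-1],(800,450),interpolation=cv2.INTER_CUBIC))
im=snapshot('wrist'); cv2.imwrite('pics/w12.png',im[:,:,::-1])
st()
"
```

```text
t 9.95 pos [ 0.6419 -0.124   0.0621] yaw_y 0.5411 z [ 0.004 -0.012 -1.   ] q [-0.185  0.617  0.231  1.178 -0.011  0.844] F [ 1.26 -1.39 -1.31] M [ 0.058 -0.24   0.141] op 0.178
t 10.05 pos [ 0.6419 -0.124   0.0621] yaw_y 0.5441 z [ 0.004 -0.012 -1.   ] q [-0.185  0.617  0.231  1.178 -0.011  0.841] F [ 0.6  -1.51 -0.7 ] M [ 0.054 -0.3   -0.105] op 0.176
```

View pics/top12.png

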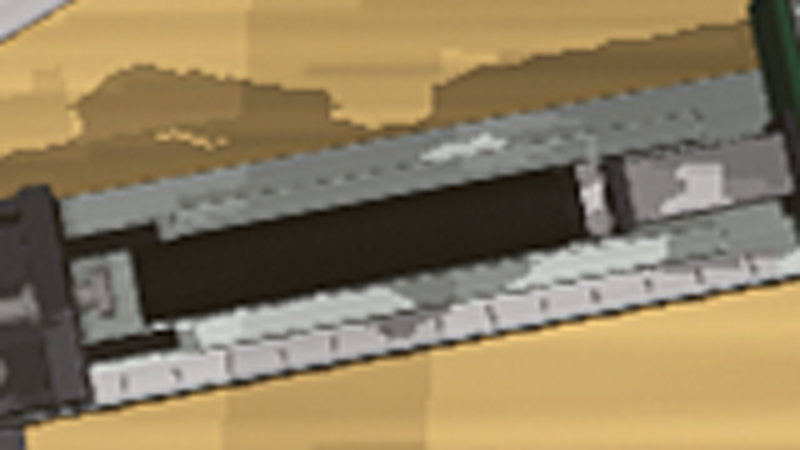

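View pics/w12.png

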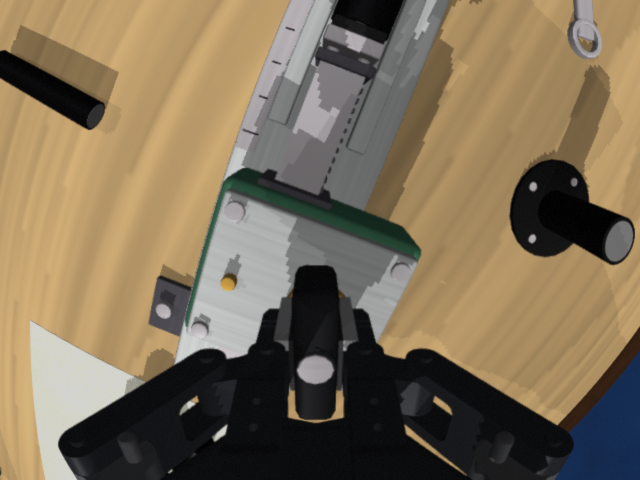

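The pad now pushes the tube: tube end at 135, head at 112, so about 8 mm of gap (about 0.5 rad) remains. I take 0.3 rad more, then smaller steps.

Emit:
carry_out(commands=[[0,0,0,0,-0.08],[0,0,0,0,-0.08],[0,0,0,0,-0.08],[0,0,0,0,-0.06]])

```text
time_s: 10.45
tool_pos: [0.6421, -0.124, 0.0621]
ee_rot: [0.612, 0.791, -0.005, 0.004]
force: [0.3, -1.2, -1.8]
opening: 0.178
```

```bash
python3 -c "
from h import *;s=st()
im=snapshot('top'); cv2.imwrite('pics/top13.png',cv2.resize(im[230:280,260:340,::-1],(800,500),interpolation=cv2.INTER_CUBIC))
st()
"
```

```text
t 10.45 pos [ 0.6421 -0.124   0.0621] yaw_y 0.2531 z [ 0.001 -0.013 -1.   ] q [-0.184  0.62   0.236  1.183 -0.012  1.133] F [ 0.32 -1.19 -1.83] M [-0.033 -0.298  0.176] op 0.178
t 10.5 pos [ 0.6421 -0.124   0.0621] yaw_y 0.2515 z [ 0.001 -0.013 -1.   ] q [-0.184  0.62   0.236  1.183 -0.012  1.135] F [-0.21 -1.   -1.03] M [-0.013 -0.322 -0.075] op 0.179
```

View pics/top13.png

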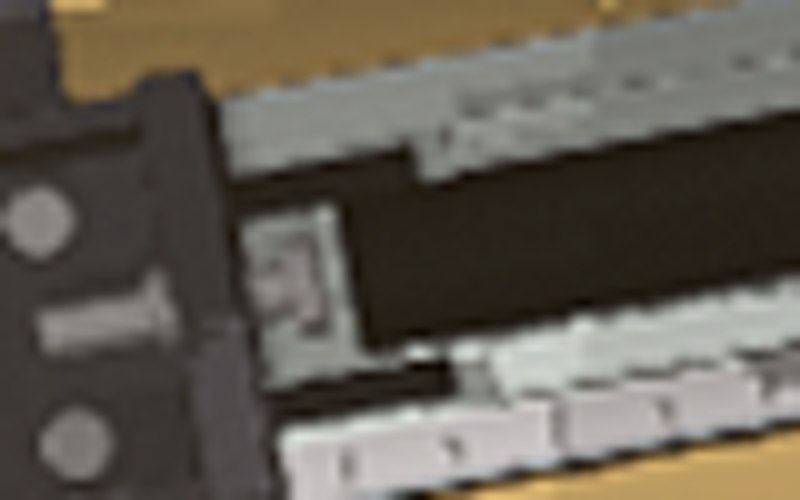

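Head face at x≈322, tube end at ≈352: about 4–5.5 mm left.

Emit:
carry_out(commands=[[0,0,0,0,-0.06],[0,0,0,0,-0.06],[0,0,0,0,-0.04]])

```text
time_s: 10.8
tool_pos: [0.6421, -0.124, 0.0621]
ee_rot: [0.67, 0.742, -0.005, 0.004]
force: [0.5, -0.7, -1.0]
opening: 0.184
```

```bash
python3 -c "
from h import *;s=st()
im=snapshot('top'); cv2.imwrite('pics/top14.png',cv2.resize(im[230:280,260:340,::-1],(800,500),interpolation=cv2.INTER_CUBIC))
st()
"
```

```text
t 10.8 pos [ 0.6421 -0.124   0.0621] yaw_y 0.1011 z [-0.001 -0.013 -1.   ] q [-0.184  0.622  0.239  1.186 -0.013  1.286] F [ 0.53 -0.66 -0.99] M [-0.083 -0.322  0.163] op 0.184
t 10.85 pos [ 0.6421 -0.124   0.0621] yaw_y 0.1 z [-0.001 -0.013 -1.   ] q [-0.184  0.622  0.239  1.186 -0.013  1.287] F [ 0.07 -0.14 -1.8 ] M [-0.007 -0.395 -0.059] op 0.176
```

View pics/top14.png

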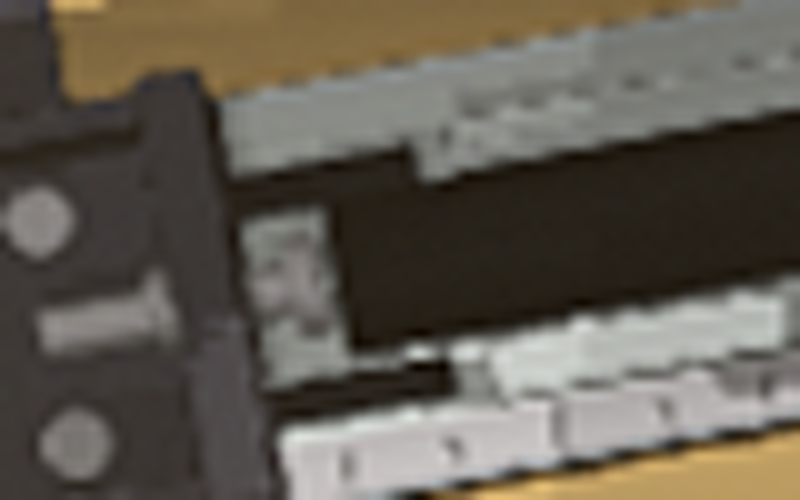

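Emit:
carry_out(commands=[[0,0,0,0,-0.04],[0,0,0,0,-0.04]])

```text
time_s: 11.05
tool_pos: [0.6422, -0.124, 0.0621]
ee_rot: [0.697, 0.717, -0.005, 0.004]
force: [0.2, -0.5, -1.0]
opening: 0.179
```

```bash
python3 -c "
from h import *;s=st()
im=snapshot('top'); cv2.imwrite('pics/top15.png',cv2.resize(im[230:280,260:340,::-1],(800,500),interpolation=cv2.INTER_CUBIC))
st()
"
```

```text
t 11.05 pos [ 0.6422 -0.124   0.0621] yaw_y 0.0272 z [-0.002 -0.013 -1.   ] q [-0.184  0.622  0.24   1.188 -0.013  1.36 ] F [ 0.17 -0.5  -1.  ] M [-0.083 -0.383  0.189] op 0.179
t 11.1 pos [ 0.6422 -0.124   0.0621] yaw_y 0.0259 z [-0.002 -0.013 -1.   ] q [-0.184  0.622  0.24   1.188 -0.013  1.361] F [ 0.78 -0.53 -1.6 ] M [-0.072 -0.371  0.015] op 0.18
```

View pics/top15.png

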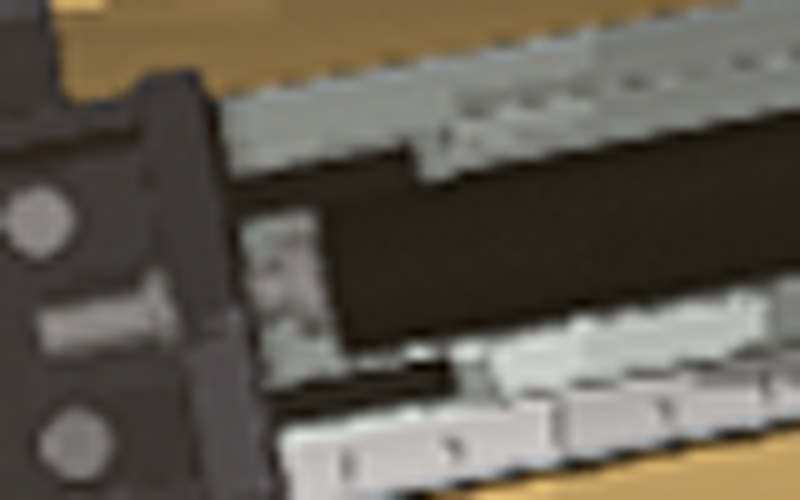

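The gap is nearly closed. From here I take single small steps and read the torque after each.

Emit:
carry_out(commands=[[0,0,0,0,-0.03]])

```text
time_s: 11.2
tool_pos: [0.6422, -0.124, 0.0621]
ee_rot: [0.708, 0.706, -0.005, 0.004]
force: [0.7, -1.4, -1.2]
opening: 0.176
```

```bash
python3 -c "
from h import *;s=st()"
```

```text
t 11.2 pos [ 0.6422 -0.124   0.0621] yaw_y -0.002 z [-0.002 -0.013 -1.   ] q [-0.184  0.623  0.241  1.188 -0.013  1.389] F [ 0.74 -1.44 -1.23] M [-0.026 -0.342  0.158] op 0.176
```

Emit:
carry_out(commands=[[0,0,0,0,-0.03]])

```text
time_s: 11.3
tool_pos: [0.6422, -0.124, 0.0621]
ee_rot: [0.718, 0.696, -0.005, 0.004]
force: [0.5, -1.5, -0.7]
opening: 0.179
```

```bash
python3 -c "
from h import *;s=st()
im=snapshot('top'); cv2.imwrite('pics/top16.png',cv2.resize(im[230:280,260:340,::-1],(800,500),interpolation=cv2.INTER_CUBIC));st()"
```

```text
t 11.3 pos [ 0.6422 -0.124   0.0621] yaw_y -0.0318 z [-0.002 -0.013 -1.   ] q [-0.184  0.623  0.241  1.189 -0.013  1.419] F [ 0.55 -1.47 -0.66] M [-0.09  -0.398  0.12 ] op 0.179
t 11.35 pos [ 0.6422 -0.124   0.062 ] yaw_y -0.033 z [-0.002 -0.013 -1.   ] q [-0.184  0.623  0.241  1.189 -0.013  1.42 ] F [ 0.89 -1.45 -0.47] M [-0.089 -0.387  0.011] op 0.183
```

View pics/top16.png

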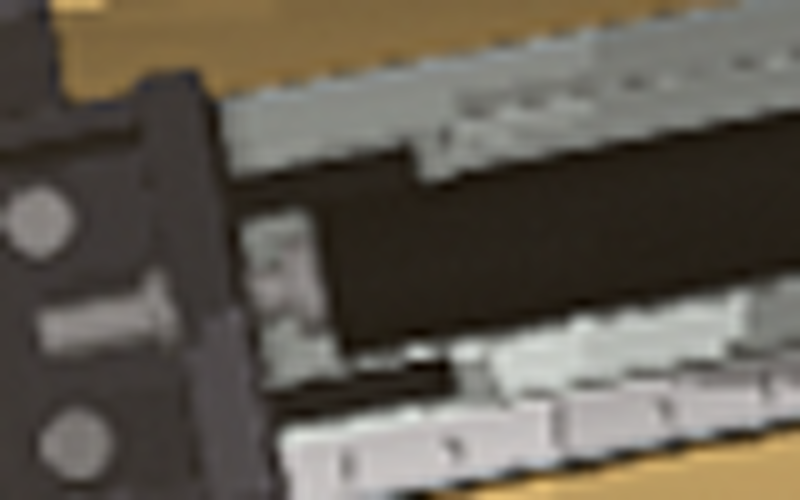

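Emit:
carry_out(commands=[[0,0,0,0,-0.03]])

```text
time_s: 11.45
tool_pos: [0.6422, -0.124, 0.0621]
ee_rot: [0.729, 0.685, -0.005, 0.004]
force: [-0.2, -1.6, -1.6]
opening: 0.18
```

```bash
python3 -c "
from h import *;s=st()"
```

```text
t 11.45 pos [ 0.6422 -0.124   0.0621] yaw_y -0.0629 z [-0.003 -0.013 -1.   ] q [-0.184  0.623  0.242  1.19  -0.013  1.45 ] F [-0.19 -1.56 -1.58] M [-0.038 -0.44   0.232] op 0.18
```

Emit:
carry_out(commands=[[0,0,0,0,-0.03]])

```text
time_s: 11.55
tool_pos: [0.6422, -0.124, 0.062]
ee_rot: [0.739, 0.673, -0.005, 0.004]
force: [-0.5, -0.4, -2.1]
opening: 0.182
```

```bash
python3 -c "
from h import *;s=st()"
```

```text
t 11.55 pos [ 0.6422 -0.124   0.062 ] yaw_y -0.0934 z [-0.003 -0.013 -1.   ] q [-0.184  0.624  0.242  1.19  -0.013  1.48 ] F [-0.47 -0.45 -2.11] M [-0.054 -0.372  0.254] op 0.182
```

The torque is rising (0.23, then 0.25 against a free 0.15). One small step and a look.

Emit:
carry_out(commands=[[0,0,0,0,-0.02]])

```text
time_s: 11.65
tool_pos: [0.6422, -0.124, 0.062]
ee_rot: [0.746, 0.666, -0.006, 0.004]
force: [-0.2, -1.2, -1.3]
opening: 0.177
```

```bash
python3 -c "
from h import *;s=st()
im=snapshot('top'); cv2.imwrite('pics/top17.png',cv2.resize(im[230:280,260:340,::-1],(800,500),interpolation=cv2.INTER_CUBIC));st()
a=cv2.imread('pics/top16.png').astype(int);b=cv2.imread('pics/top15.png').astype(int);c=cv2.imread('pics/top17.png').astype(int)
for n,i in (('15',b),('16',a),('17',c)): print(n,i[285,280:360:4].sum(1)//3)"
```

```text
t 11.65 pos [ 0.6422 -0.124   0.062 ] yaw_y -0.114 z [-0.003 -0.013 -1.   ] q [-0.184  0.624  0.243  1.191 -0.013  1.501] F [-0.18 -1.21 -1.3 ] M [-0.138 -0.382  0.259] op 0.177
t 11.7 pos [ 0.6422 -0.124   0.0621] yaw_y -0.1146 z [-0.003 -0.013 -1.   ] q [-0.184  0.624  0.243  1.191 -0.013  1.501] F [ 0.35 -0.9  -1.05] M [-0.076 -0.319  0.181] op 0.174
15 [135 130 128 129 132 137 139 137 131 114  95  72  50  38  28  28  32  32
  33  34]
16 [134 130 128 130 133 139 141 138 130 109  86  62  41  31  25  28  34  35
  34  33]
17 [134 129 128 130 134 141 143 134 119  93  69  48  33  31  29  31  34  35
  34  34]
```

View pics/top17.png

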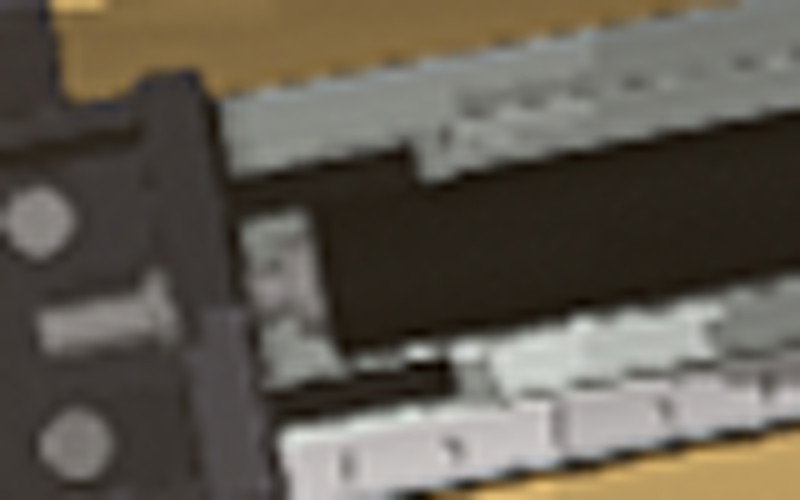

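Emit:
carry_out(commands=[[0,0,0,0,-0.02]])

```text
time_s: 11.8
tool_pos: [0.6422, -0.124, 0.0621]
ee_rot: [0.753, 0.658, -0.006, 0.004]
force: [-0.7, 0.0, -2.3]
opening: 0.179
```

```bash
python3 -c "
from h import *;s=st();snapshot('top');st();snapshot('top');st()"
```

```text
t 11.8 pos [ 0.6422 -0.124   0.0621] yaw_y -0.135 z [-0.004 -0.013 -1.   ] q [-0.184  0.624  0.243  1.191 -0.013  1.522] F [-0.65  0.04 -2.28] M [-0.128 -0.365  0.323] op 0.179
t 11.85 pos [ 0.6422 -0.124   0.0621] yaw_y -0.136 z [-0.004 -0.013 -1.   ] q [-0.184  0.624  0.243  1.191 -0.013  1.523] F [-0.03 -0.37 -1.95] M [-0.124 -0.312  0.271] op 0.177
t 11.9 pos [ 0.6423 -0.124   0.0621] yaw_y -0.1349 z [-0.004 -0.013 -1.   ] q [-0.184  0.624  0.243  1.191 -0.013  1.522] F [ 0.84 -0.98 -1.37] M [-0.054 -0.333  0.134] op 0.179
```

Moving torque is 0.32, about 0.165 above free, which is roughly 10–12 N on the tube. That is a finger-light nip well under 20 N. I relax, open and lift straight off.

Emit:
carry_out(commands=[[0,0,0,0,0],[0,0,0,0,0]])

```text
time_s: 12.1
tool_pos: [0.6423, -0.124, 0.0621]
ee_rot: [0.753, 0.658, -0.006, 0.004]
force: [-1.0, -0.7, -1.4]
opening: 0.18
```

```bash
python3 -c "
from h import *;s=st()"
```

```text
t 12.1 pos [ 0.6423 -0.124   0.0621] yaw_y -0.1349 z [-0.004 -0.013 -1.   ] q [-0.184  0.624  0.243  1.191 -0.013  1.522] F [-1.03 -0.66 -1.4 ] M [-0.081 -0.363  0.201] op 0.18
```

Emit:
carry_out(commands=[[5,0,0,0,0],[5,0,0,0,0],[5,0,0,0,0],[5,0,0,0,0],[5,0,0,0,0]])

```text
time_s: 12.6
tool_pos: [0.6419, -0.1234, 0.0627]
ee_rot: [0.753, 0.658, -0.006, 0.003]
force: [-0.1, -0.2, 0.4]
opening: 0.589
```

```bash
python3 -c "
from h import *;s=st()
im=snapshot('wrist'); cv2.imwrite('pics/w18.png',im[:,:,::-1])
im=snapshot('top'); cv2.imwrite('pics/top18.png',cv2.resize(im[230:280,260:340,::-1],(800,500),interpolation=cv2.INTER_CUBIC))"
```

```text
t 12.6 pos [ 0.6419 -0.1234  0.0627] yaw_y -0.1355 z [-0.004 -0.012 -1.   ] q [-0.183  0.623  0.244  1.193 -0.013  1.523] F [-0.13 -0.23  0.37] M [-0.003  0.048 -0.026] op 0.589
```

View pics/w18.png

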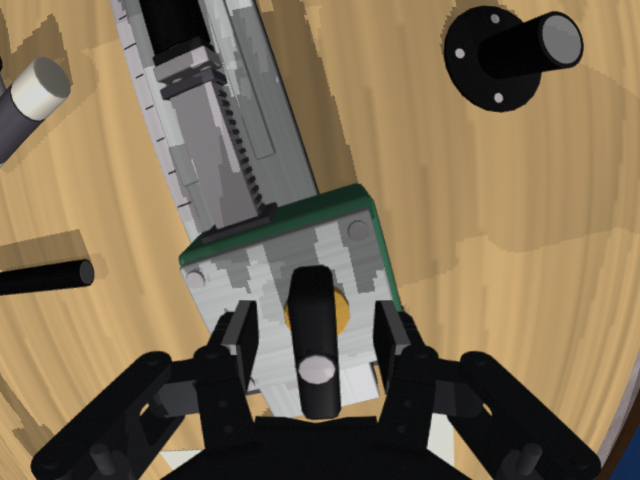

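View pics/top18.png

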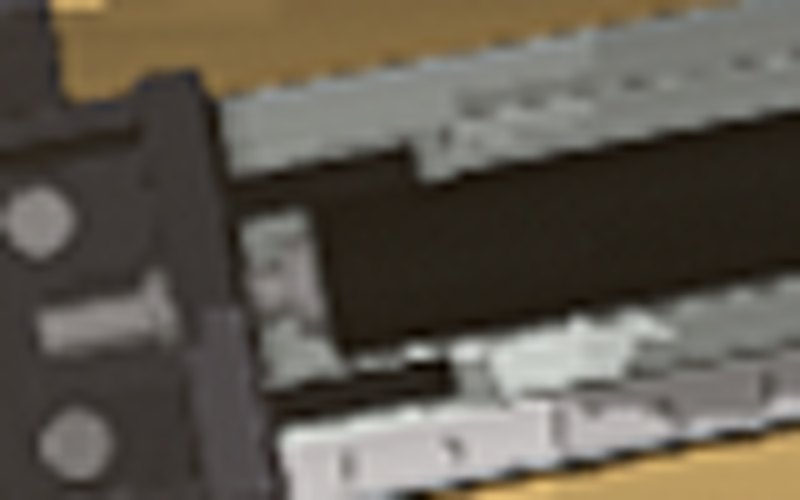

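After release the wing looks turned back slightly: its axis runs (312,270)→(321,415), where gripped it was vertical. I'll measure how much before deciding.

Run:
```python
from h import *
s=sense()
im=cv2.imread("pics/w18.png"); cv2.imwrite("pics/w18c.png",cv2.resize(im[255:430,250:390],(640,800),interpolation=cv2.INTER_CUBIC)[:600])
im2=cv2.imread("pics/w12.png"); cv2.imwrite("pics/w12c.png",cv2.resize(im2[255:430,250:390],(640,800),interpolation=cv2.INTER_CUBIC)[:600])
for n in('12','18'):
    i=cv2.imread(f'pics/w{n}.png').mean(2)
    # left/right edges of dark wing in rows 290-330
    for r in (275,285,295,310,320,330,340):
        row=i[r,270:365]; d=np.where(row<60)[0]+270; print(n,r,d[0],d[-1],np.round(row[::5]).astype(int))
```

```text
12 275 295 336 [175 176 178 179 132  46   6   9  10   9   9   9   8  18 111 110 109 110
 108]
12 285 294 337 [177 177 176 176 148   8   6   7   8  10   8   6   7   9 108 105 103 107
 109]
12 295 289 343 [182 179 178 173  58   8  11  12  12  12  10  11  12  10  60 101 108 109
 111]
12 310 270 363 [16 15 59 59 57 13 16 17 14 15 15 14 16 17 46 55 54 14 14]
12 320 270 364 [19 20 60 60 42  8 11 17 17 18 20 25 24 17 24 55 55 23 17]
12 330 270 364 [10 46 60 59 19 11 15 15 17 18 30 26 22 16 11 59 59 56 11]
12 340 270 364 [14 58 74 72 16  9 16 14 18 31 30 25 22 15 30 93 84 74 12]
18 275 292 331 [181 124 124 109 105   8   6   9   9   7  10  10   9 118 171 170 169 109
 110]
18 285 290 333 [163 134 104 106  41   8   8   5   6   6  10  11   9 104 107 172 174 168
 106]
18 295 288 333 [169 168 108 109   6   8  11  11  12  12  12  14  10 118 113 157 173 177
 177]
18 310 288 334 [171 172 171  80  14  17  23  23  24  24  25  27  23  62 130 130 175 178
 178]
18 320 290 335 [171 172 173 120  23  16  22  23  25  24  25  30  26  35 131 132 177 179
 180]
18 330 291 336 [184 187 188 188 125  13  21  24  25  25  28  31  27  20 133 173 174 180
 185]
18 340 293 336 [186 186 186 187 184  14  21  24  25  26  28  33  32  21 181 183 188 185
 184]
```

View pics/w18c.png

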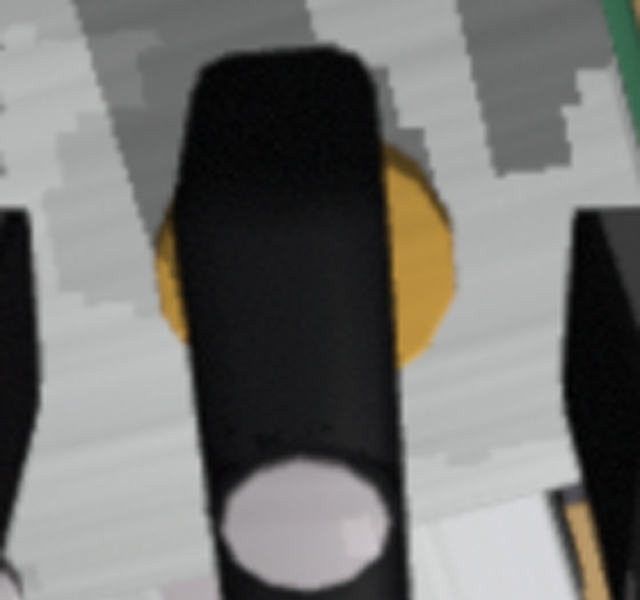

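View pics/w12c.png

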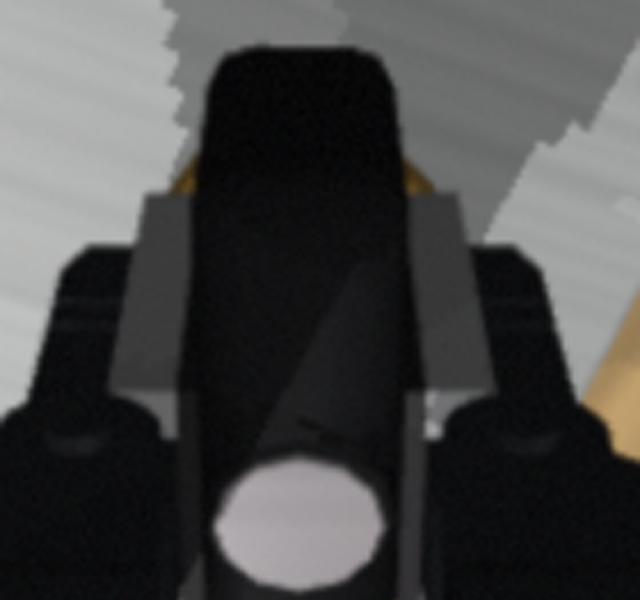

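The wing backed off about 0.057 rad on release, which would leave only a few newtons of nip, or about 6 N if friction caught it. I'd rather check by feel, so I re-grip aligned to the wing as it now stands.

Emit:
carry_out(commands=[[5,0,0,0,0.03],[5,0,0,0,0.025],[5,0,0,0,0]])

```text
time_s: 13.0
tool_pos: [0.6419, -0.1235, 0.0627]
ee_rot: [0.733, 0.68, -0.005, 0.003]
force: [-0.2, -0.4, 0.2]
opening: 0.585
```

Run:
```python
from h import *
s=st()
i=snapshot('wrist'); cv2.imwrite('pics/w19.png',i[:,:,::-1]); i=i.mean(2)
for r in (275,285,295,310,320,330,340):
        row=i[r,270:365]; d=np.where(row<60)[0]+270; print(r,d[0],d[-1],(d[0]+d[-1])/2)
```

```text
t 13.0 pos [ 0.6419 -0.1235  0.0627] yaw_y -0.0757 z [-0.003 -0.012 -1.   ] q [-0.183  0.623  0.242  1.192 -0.013  1.463] F [-0.19 -0.44  0.24] M [ 0.033 -0.004  0.049] op 0.585
275 295 335 315.0
285 294 336 315.0
295 289 337 313.0
310 292 338 315.0
320 292 338 315.0
330 293 338 315.5
340 294 337 315.5
```

View pics/w19.png

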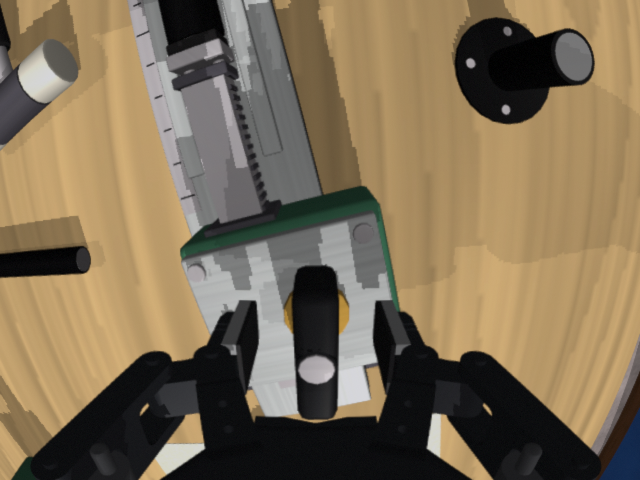

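Emit:
carry_out(commands=[[0,0,0,0,0],[0,0,0,0,0],[0,0,0,0,0],[0,0,0,0,0],[0,0,0,0,0]])

```text
time_s: 13.55
tool_pos: [0.6422, -0.1235, 0.0628]
ee_rot: [0.734, 0.68, -0.005, 0.004]
force: [-0.0, 0.1, 0.4]
opening: 0.175
```

```bash
python3 -c "
from h import *;s=st()"
```

```text
t 13.55 pos [ 0.6422 -0.1235  0.0628] yaw_y -0.0764 z [-0.003 -0.012 -1.   ] q [-0.183  0.623  0.243  1.191 -0.013  1.464] F [-0.02  0.11  0.36] M [-0.001 -0.072  0.001] op 0.175
```

Emit:
carry_out(commands=[[0,0,0,0,-0.015]])

```text
time_s: 13.65
tool_pos: [0.6422, -0.1235, 0.0628]
ee_rot: [0.739, 0.674, -0.005, 0.004]
force: [0.2, -0.1, 0.5]
opening: 0.182
```

```bash
python3 -c "
from h import *;s=st()"
```

```text
t 13.65 pos [ 0.6422 -0.1235  0.0628] yaw_y -0.0916 z [-0.003 -0.012 -1.   ] q [-0.183  0.623  0.243  1.192 -0.013  1.479] F [ 0.17 -0.13  0.52] M [-0.015 -0.069  0.2  ] op 0.182
```

Emit:
carry_out(commands=[[0,0,0,0,-0.015]])

```text
time_s: 13.75
tool_pos: [0.6422, -0.1235, 0.0628]
ee_rot: [0.744, 0.668, -0.005, 0.004]
force: [0.2, 0.4, -0.3]
opening: 0.18
```

```bash
python3 -c "
from h import *;s=st();snapshot('top');st();snapshot('top');st();snapshot('top');st()"
```

```text
t 13.75 pos [ 0.6422 -0.1235  0.0628] yaw_y -0.1074 z [-0.003 -0.012 -1.   ] q [-0.183  0.623  0.243  1.192 -0.013  1.495] F [ 0.17  0.36 -0.32] M [-0.066 -0.04   0.239] op 0.18
t 13.8 pos [ 0.6422 -0.1235  0.0628] yaw_y -0.1079 z [-0.003 -0.012 -1.   ] q [-0.183  0.623  0.243  1.192 -0.013  1.495] F [ 0.31  0.63 -0.03] M [-0.03  -0.085  0.199] op 0.178
t 13.85 pos [ 0.6422 -0.1235  0.0628] yaw_y -0.107 z [-0.003 -0.012 -1.   ] q [-0.183  0.623  0.243  1.192 -0.013  1.494] F [0.46 0.41 0.06] M [ 0.022 -0.088  0.09 ] op 0.176
t 13.9 pos [ 0.6422 -0.1235  0.0628] yaw_y -0.1069 z [-0.003 -0.012 -1.   ] q [-0.183  0.623  0.243  1.192 -0.013  1.494] F [-0.54 -0.03 -0.71] M [-0.037 -0.031  0.099] op 0.179
```

Re-gripped, the first 0.015 rad clockwise needed 0.20 N m and the next 0.24 (free is about 0.15), so the ram is still loaded. I let go here and see whether the wing stays.

Emit:
carry_out(commands=[[0,0,0,0,0.0],[5,0,0,0,0],[5,0,0,0,0],[5,0,0,0,0],[5,0,0,0,0]])

```text
time_s: 14.4
tool_pos: [0.6418, -0.1235, 0.0626]
ee_rot: [0.744, 0.668, -0.006, 0.003]
force: [-0.2, -0.1, 0.7]
opening: 0.587
```

Run:
```python
from h import *
s=st()
i=snapshot('wrist'); cv2.imwrite('pics/w20.png',i[:,:,::-1]); i=i.mean(2)
for r in (275,285,300,310,320,330,340):
        row=i[r,270:365]; d=np.where(row<60)[0]+270; print(r,d[0],d[-1],(d[0]+d[-1])/2)
```

```text
t 14.4 pos [ 0.6418 -0.1235  0.0626] yaw_y -0.1078 z [-0.004 -0.012 -1.   ] q [-0.184  0.623  0.243  1.192 -0.013  1.495] F [-0.17 -0.1   0.67] M [ 0.015 -0.007 -0.008] op 0.587
275 295 334 314.5
285 293 336 314.5
300 287 337 312.0
310 291 337 314.0
320 291 337 314.0
330 293 337 315.0
340 294 337 315.5
```

View pics/w20.png

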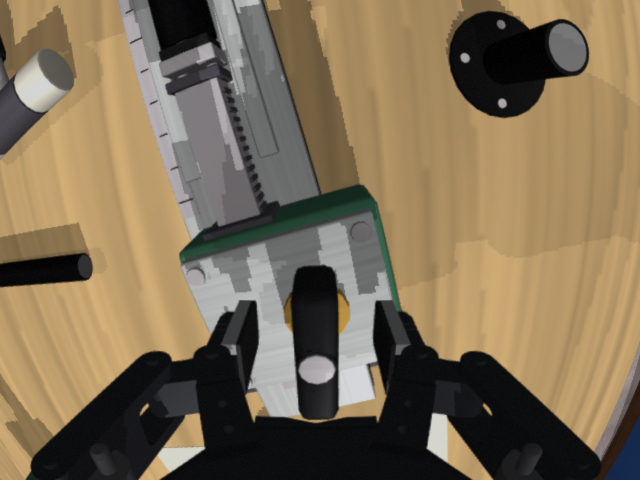

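The wing stayed within about 0.02 rad this time: edge centres 314.5 to 316.5, so it holds further on than before and under load. I lift clear and take a last look.

Emit:
carry_out(commands=[[5,0,0,0.5,0],[5,0,0,1.5,0],[5,0,0,2.5,0],[5,0,0,3,0],[5,0,0,3,0]])

```text
time_s: 14.95
tool_pos: [0.637, -0.1226, 0.1655]
ee_rot: [0.744, 0.668, -0.009, -0.002]
force: [-0.2, -0.2, 0.1]
opening: 0.592
```

Run:
```python
from h import *
s=st()
im=snapshot('top'); cv2.imwrite('pics/top21.png',cv2.resize(im[130:380,220:540,::-1],(768,600),interpolation=cv2.INTER_CUBIC))
cv2.imwrite('pics/top21c.png',cv2.resize(im[230:280,260:340,::-1],(800,500),interpolation=cv2.INTER_CUBIC))
i=snapshot('scene');cv2.imwrite('pics/scene21.png',cv2.resize(i[160:320,220:420,::-1],(750,600),interpolation=cv2.INTER_CUBIC))
for t in ('mallet','foot','spanner'): print(t,recognise('top',t)[:1])
```

```text
t 14.95 pos [ 0.637  -0.1226  0.1655] yaw_y -0.1079 z [-0.017 -0.01  -1.   ] q [-0.184  0.571  0.424  1.439 -0.013  1.495] F [-0.18 -0.22  0.15] M [-0.002 -0.055 -0.025] op 0.592
mallet [{'extent': [335.1, 338.5, 118.4, 70.7], 'confidence': 0.86}]
foot [{'extent': [377.0, 153.9, 37.2, 38.8], 'confidence': 0.9}]
spanner [{'extent': [283.3, 198.6, 75.8, 50.1], 'confidence': 0.97}]
```

View pics/top21.png

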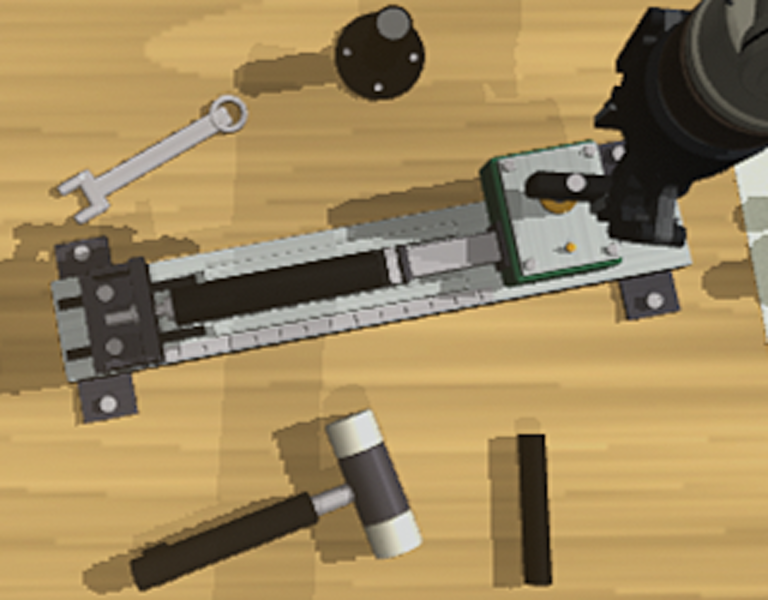

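View pics/scene21.png

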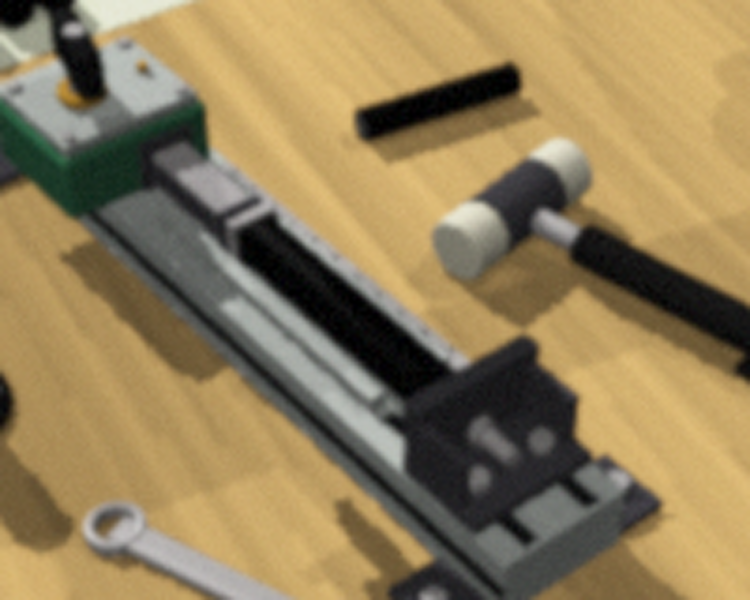

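View pics/top21c.png

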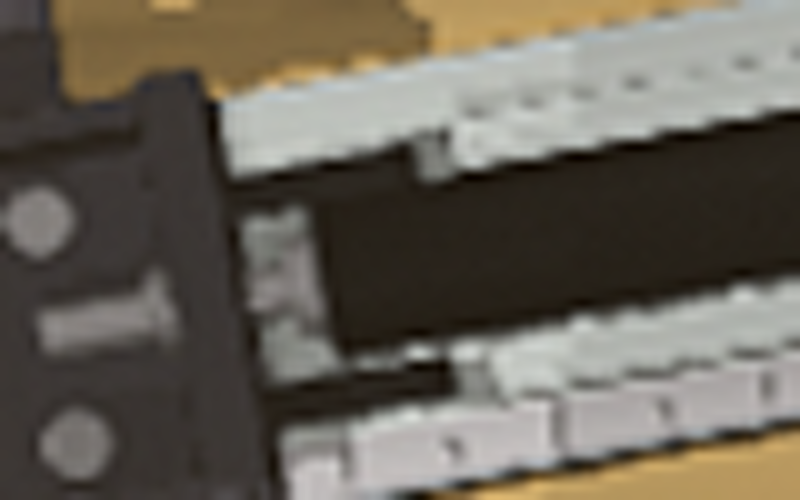

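```bash
python3 -c "
import cv2
for n in ('16','17','18','21c'): print(n,cv2.imread(f'pics/top{n}.png').astype(int)[285,300:345:3].sum(1)//3)
from bench import sign_off; print(sign_off())"
```

```text
16 [139 142 139 137 130 115  98  81  62  45  35  29  25  27  31]
17 [141 144 139 131 119 100  80  64  48  35  31  31  29  30  33]
18 [141 143 138 130 119 100  81  63  47  34  30  30  29  30  33]
21c [137 139 134 126 115  96  78  62  47  35  32  32  30  30  32]
the job is handed in; nothing more can be done
None
```

The stop is set and the job is handed in. I judge the tube nipped at about 5–9 N, but that comes from knob torque and angle, because the pad force can't be read directly.

**What I did:** I gripped the knob's wing, broke it loose with a clockwise twist, and wound it about 2.4 rad in one grip. I stopped when the torque rose from about 0.15 to 0.32 N m. I put that at 10–12 N on the tube; a later estimate from the spring-back gave up to 16 N. Both are under the 20 N limit. I then let go and lifted clear at about 15 s.

**Last checks:**
- **Tube:** in the top view it lies between the strips with its end on the screw's head. The edge did not move between the nip, the release and lift-off.
- **Pad:** no gap shows between the pad and the tube in the scene view.
- **Mallet, foot and spanner:** the recogniser finds them within about 3 pixels of where they started, and none looks moved.

**What disagreed:**
- **Fingertips:** they sit about 36 mm behind the reported TCP. My first close shut on air above the wing. I confirmed the offset with a light touch of about 14 N on the wing's top, then corrected for it.
- **Spring-back:** at the first release the knob turned back about 0.06 rad. I re-gripped, found the ram still loaded, and wound on 0.03 rad. After the second release it turned back only about 0.02 rad.

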